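Set the waxed eggs under the warming lamp

ROBOT

A 6-joint arm with a two-finger parallel gripper is mounted at the origin on the work surface. World frame = base frame: x ahead of the robot, y to its left, z up, the work surface at z = 0. Lengths are in m, angles in rad, forces in N, time in s.
With the tool pointing down it reaches from about 0.275 to 1 m from the base axis. Payload 8.4 kg.
Tool frame: the origin (TCP) lies on the centre line of the jaws, within the pads' length; the fingertips stand 11 mm ahead of it and the grasp point (between the pads) lies 8 mm behind it; z points along the fingers, y is the direction in which the jaws open and shut (so a half turn about z gives the same grasp; the last joint's range is limited). The gripper opens to 85 mm and grips with 20 to 120 N. Pads are 22 mm wide; open, the fingers measure 114 mm over their backs; the gripper's body (76 mm by 85 mm) begins 54 mm behind the grasp point. The pads swing forward as they close: fully open they stand 13 mm farther back than shut.
Start: joints at [1.099, 0.353, 1.633, -0, 1.155, -0.002], TCP at [0.283, 0.557, 0.21] pointing down, gripper open.
Joint ranges: [-2.63, 2.63], [-0.92, 2.1], [0.06, 2.66], [-1.3, 4.44], [0, 2.69], [-3.02, 3.02]. Speed limits (rad/s): [2.22, 2.22, 2.79, 3.14, 3.14, 3.14].

INTERFACE

Orientations are given as a unit quaternion [x, y, z, w].
In Python, from workcell import get_obs, grab_frame, hand_in gives the robot as it stands.
- The arm moves only by the tool arm_command, never from a script. Its argument "plan" is one flat list of numbers, 5 for each row, row after row: the closure in counts, from 0 (fully open) to 255 (shut), then the shift along the world's x, y, z in cm, then the turn about the world's z in rad. A call has 1 to 8 rows; each row is the pose to reach, as a shift and turn from the pose commanded when the call began; what a row does not reach only later rows make up. A row lasts 1/10 s, in which the tool goes at most 50 mm and 8.59 degrees, less where a joint would pass 70% of its speed; a pose out of reach is approached as far as the arm can. A call with a gripper value outside its range is refused whole. The fingers move at their own pace and stop on an object; "force" is the grip in N (left out, the last holds). Time passes only in rows, so rows that repeat a pose let the fingers close. It gives the time, the measured TCP pose, the force and the opening at its end, in the units of the state.
- get_obs(): the state, without advancing time (a new reading comes with each control period).
- grab_frame(name): name is "side" or "top" or "wrist"; returns a dict with "frame" (480x640x3 uint8, red, green, blue), "fx", "fy", "cx", "cy" (pixels), "extrinsics" (4x4, takes a point from camera to world coordinates); the wrist camera has in their place "mount" (4x4, takes a point from camera to tool coordinates, whose origin is the TCP and whose axes are the flange's). Camera axes: x right, y down, z forward; pixel columns grow to the right and rows downward; lengths in m; the calibration is good to about 2 mm. A picture is of the moment at which its call begins: read the wrist's pose just before it. There is no depth.
- hand_in(): hands the job in, once; it reports no verdict.
The state is a dict: "t": time; "q": joint angles; "joint_vel": joint speeds; "effort": joint torques, N m; "tool_pos": TCP position; "orientation": TCP orientation; "wrist_force": force on the tool from outside, world axes, zero at the start; "torque": the same for the moment, N m; "opening": finger opening in m.
Only numpy, scipy, OpenCV 4.12 (cv2) and the standard library are available. Lean on these libraries where they do the work, as an engineer would, in place of code of your own. Each camera call takes 0.05 s, during which the arm holds its last target.

TASK

Set the waxed eggs out for warming: first swing the lamp aside by its knob until no part of its shade is over the rack, then pull the drawer fully open and lay every egg spindle from it level across the rack, each in its own pair of facing notches (any pair), and let go. Then push the drawer fully shut, and last swing the lamp back so that its shade hangs over the middle of the rack and stays there, leaving the other things on the table where they are.

Things in the scene. Friction and masses are not known exactly. Their poses are not given: they have to be found in the camera images.
- rack: Fixed drying rack: dark board 160 (x) x 240 (y) x 12 mm with two plywood rails 10 mm thick along its y, at x = -47 and 47 mm, tops 69 mm high. Each rail has 3 open notches 22 mm wide, floor 55 mm high, at y = -75, 0, 75 mm. A spindle lies along the rack's x, rod in facing notches, egg centre then 60 mm above the table. Origin: centre of underside, at table level, on the middle notch line.
- lamp_knob (a point): Grip point, 267 mm above the table, on the lamp head's upright round black knob (24 mm thick, free from 225 to 292 mm height), on the axis of the red shade. The shade is a cone 100 mm across, 155 to 217 mm above the table. It hangs on two stiff white links of 220 mm, 219 and 239 mm high, turning level about an elbow and a pole beyond the rack; stays where left: 2 to 4 N at the knob moves it.
- chest_drawer0 (a joint): How far the drawer is pulled out towards its front (m): 0 shut, 0.185 fully open. Blue front; in a fixed low wooden chest 280 deep x 285 wide x 100 mm high, place and yaw vary. Inside: floor 22 mm, walls 78 mm above the table; a plywood insert with ribs 52 mm high at the spindle ends keeps three lengthwise places 75 mm apart, open around the eggs.
- chest_drawer0_handle (a point): Middle of the drawer's steel bar handle, 62 mm above the table: bar 11 mm thick, 120 mm long along the point's y, 35 mm before the drawer front (29 mm free gap behind the bar). The point has the chest's axes: -x is the way the drawer pulls out. When shut, the chest's centre is 175 mm along +x.
- egg_red: Waxed egg on a spindle (red egg, yellow belt); may be absent. Egg 40 mm thick, 60 mm long, amid a 10 mm steel rod along the body's x, with wooden end blocks 44 x 44 x 12 mm; 154 mm long in all, 110 g. Origin: middle of the egg, 22 mm above what the blocks stand on. Bare rod 30 to 65 mm from the middle. Starts in the drawer, lengthwise (x along the handle point's x).
- egg_blue: Waxed egg on a spindle (dark blue egg, light blue belt); may be absent. Egg 40 mm thick, 60 mm long, amid a 10 mm steel rod along the body's x, with wooden end blocks 44 x 44 x 12 mm; 154 mm long in all, 110 g. Origin: middle of the egg, 22 mm above what the blocks stand on. Bare rod 30 to 65 mm from the middle. Starts in the drawer, lengthwise (x along the handle point's x).
- egg_green: Waxed egg on a spindle (dark green egg, yellow belt); may be absent. Egg 40 mm thick, 60 mm long, amid a 10 mm steel rod along the body's x, with wooden end blocks 44 x 44 x 12 mm; 154 mm long in all, 110 g. Origin: middle of the egg, 22 mm above what the blocks stand on. Bare rod 30 to 65 mm from the middle. Starts in the drawer, lengthwise (x along the handle point's x).
- candle: Bystander: grey tin candle, 60 mm across, 35 mm high; origin at its underside.
- wax_jar: Bystander: jar, 54 mm across, 75 mm high; origin at its underside.
- brush: Bystander: brush 170 mm long lying on the table; origin at its underside.
- water_cup: Bystander: white cup 66 mm across, 75 mm high; origin at its underside.
- saucer: Bystander: blue saucer, 110 mm across, 18 mm high; origin at its underside.
- stamp_block: Bystander: dark wooden stamp block 70 x 50 x 35 mm; origin at its underside.

How it is judged:
By the outcome, as a careful person would: the job done as asked, in the order asked, and still so for the second after the job is handed in, with the robot touching nothing.
Of egg_red, egg_blue, egg_green only 2 to 3 are there at a start; the rules pass over those that are not, and their reading is None.
At some moment in a run one of egg_red, egg_blue, egg_green may be knocked a few centimetres aside while the robot is not near it.
Once in a run the grip may slacken for a moment while it holds something.
It also fails if it takes over 210 s, if anything falls off the work surface, if the arm or the gripper's body presses on something with over 40 N, if the wrist force passes 120 N, or if a joint passes its speed limit or range.

## Working session

There is one attempt and no reset: what is moved stays moved. The work goes in short steps, Python scripts to look and compute and a tool call to move; the robot and the scene stay as the last step left them, time stands still between calls to the robot, and variables do not carry over. Pictures are saved under pics/ and viewed, and the job is handed in when it is done.

Besides the shell and the picture viewer there is one more tool, called after "Call:" by a JSON object that holds its "fn" and its "kwargs". arm_command: Moves the arm, as the interface text tells. Its arguments: {"type":"object","properties":{"plan":{"type":"array"},"force":{"type":"number"}},"required":["plan"]}

```bash
ls; mkdir -p pics; cat > h.py <<'E'
import numpy as np, cv2
from workcell import get_obs, grab_frame
from scipy.spatial.transform import Rotation as R
def grab(name,fn):
    o=get_obs(); f=grab_frame(name)
    cv2.imwrite('pics/'+fn+'.png',f['frame'][:,:,::-1])
    K=np.array([[f['fx'],0,f['cx']],[0,f['fy'],f['cy']],[0,0,1]])
    if 'mount' in f:
        T=np.eye(4);T[:3,:3]=R.from_quat(o['orientation']).as_matrix();T[:3,3]=o['tool_pos'];T=T@np.array(f['mount'])
    else: T=np.array(f['extrinsics'])
    np.savez('pics/'+fn+'.npz',K=K,T=T)
    return f['frame'],K,T
def load(fn):
    d=np.load('pics/'+fn+'.npz');return cv2.imread('pics/'+fn+'.png')[:,:,::-1],d['K'],d['T']
def onz(fn,u,v,z):
    d=np.load('pics/'+fn+'.npz');K,T=d['K'],d['T']
    r=T[:3,:3]@np.linalg.solve(K,[u,v,1]);c=T[:3,3];return c+r*(z-c[2])/r[2]
def proj(fn,p):
    d=np.load('pics/'+fn+'.npz');K,T=d['K'],d['T']
    q=T[:3,:3].T@(np.array(p)-T[:3,3]);q=K@q;return q[:2]/q[2]
E
python3 - <<'E'
from h import *
for n in ['side','top','wrist']:
    f,K,T=grab(n,n+'0');print(n,K[0],K[1],T.round(3).tolist())
print(get_obs())
E
```

```text
pics
side [572.54401021   0.         315.47067377] [  0.         572.54401021 241.87852643] [[0.812, -0.292, 0.505, -0.213], [-0.583, -0.438, 0.685, -0.951], [0.021, -0.85, -0.526, 0.949], [0.0, 0.0, 0.0, 1.0]]
top [481.30942845   0.         313.80594363] [  0.         481.30942845 241.28704461] [[-0.02, -0.997, 0.079, 0.396], [-1.0, 0.02, 0.002, 0.08], [-0.004, -0.079, -0.997, 1.478], [0.0, 0.0, 0.0, 1.0]]
wrist [347.34303794   0.         322.14185211] [  0.         347.34303794 237.05365882] [[0.452, 0.862, 0.23, 0.224], [0.892, -0.437, -0.117, 0.586], [-0.001, 0.258, -0.966, 0.373], [0.0, 0.0, 0.0, 1.0]]
{'t': 0.15, 'q': array([ 1.09860725e+00,  3.53509825e-01,  1.63397155e+00,  2.26091415e-05,
        1.15519515e+00, -2.36965733e-03]), 'joint_vel': array([-1.87579893e-03, -2.01668572e-03, -2.65198067e-03,  2.00908142e-03,
        2.45336553e-05, -6.58534415e-04]), 'effort': array([-1.07682812e-03, -6.05649161e+01, -3.42332983e+01, -8.10941560e-05,
        6.21337953e-03, -5.33989876e-06]), 'tool_pos': array([0.28275128, 0.556944  , 0.20911765]), 'orientation': array([ 2.32759584e-01,  9.72534155e-01, -5.24321055e-04, -1.37437050e-04]), 'wrist_force': array([0.70820732, 0.74148064, 0.36981103]), 'torque': array([ 0.03957442, -0.03340428, -0.03363695]), 'opening': 0.08537692934599783}
```

View pics/side0.png

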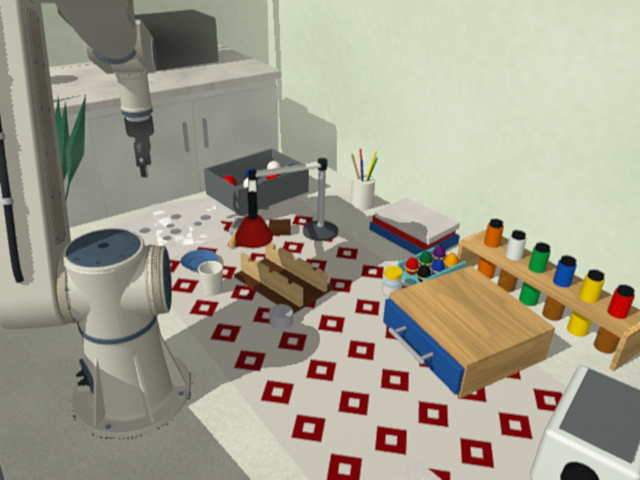

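View pics/top0.png

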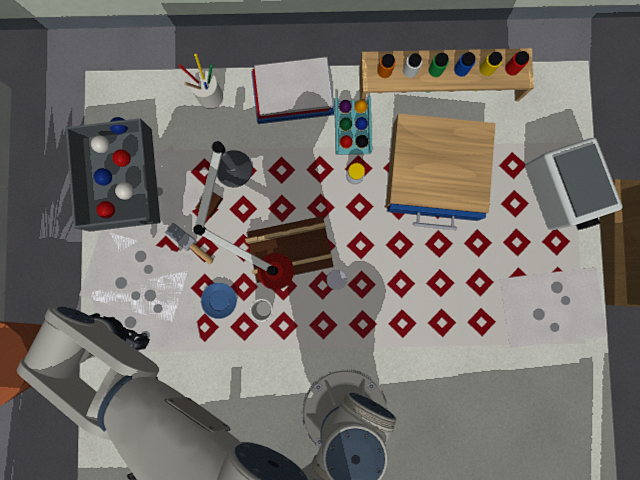

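View pics/wrist0.png

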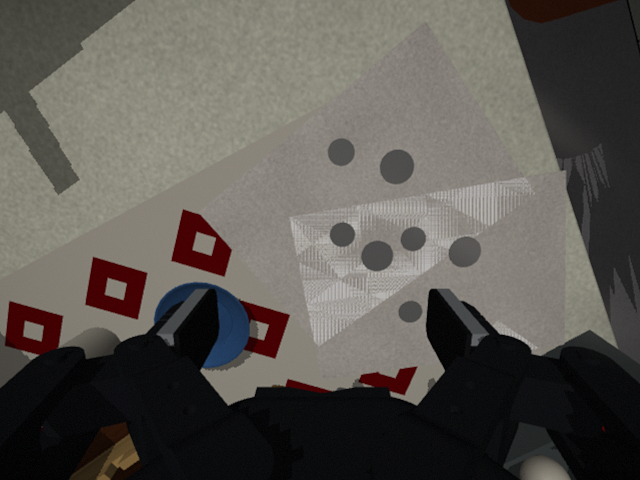

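```bash
python3 - <<'E'
from h import *
f,_,_=load('top0')
cv2.imwrite('pics/t1.png',cv2.resize(f[130:330,140:360,::-1],None,fx=3.6,fy=3,interpolation=cv2.INTER_CUBIC)[:600])
cv2.imwrite('pics/t2.png',cv2.resize(f[100:240,370:510,::-1],None,fx=4,fy=4,interpolation=cv2.INTER_CUBIC))
E
```

```text
(no output)
```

View pics/t1.png

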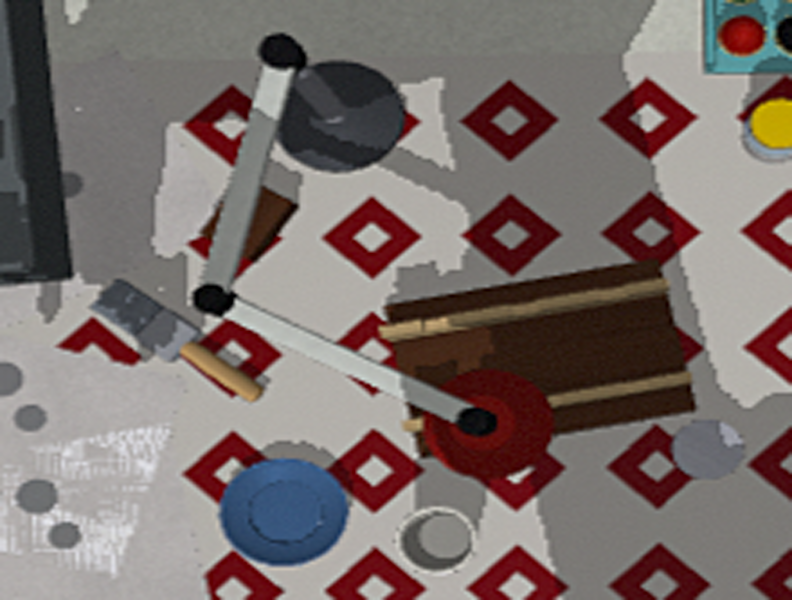

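View pics/t2.png

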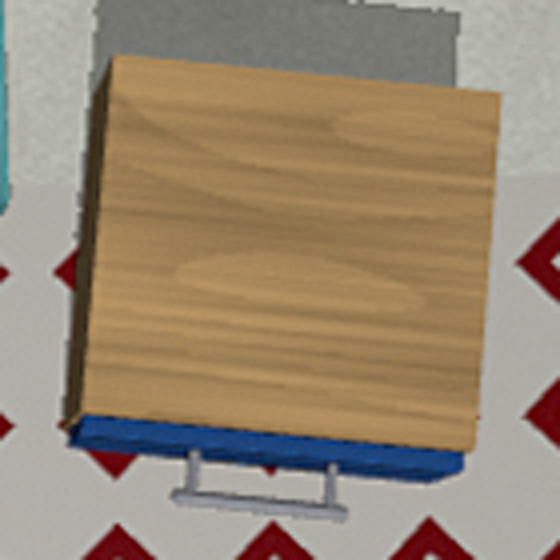

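```bash
python3 - <<'E'
from h import *
a=lambda x,y,z:onz('top0',140+x/3.6,130+y/3,z).round(4)
b=lambda x,y,z:onz('top0',370+x/4,100+y/4,z).round(4)
print('knob',a(477,420,.292),'elbow',a(214,299,.26),'pole',a(283,50,.26),'base',a(342,117,.02))
print('shade centre', a(488,423,.155))
print('rail ends +x rail', a(381,332,.069),a(667,285,.069),' -x rail right',a(691,379,.069),'left',a(404,425,.069))
print('board corners',a(387,306,.012),a(655,260,.012),a(695,408,.012),a(420,456,.012))
print('chest top',b(113,56,.1),b(500,94,.1),b(475,450,.1),b(83,415,.1))
print('handle ends',b(173,496,.062),b(345,514,.062))
print('cup',a(437,540,.075),'saucer',a(285,512,.018),'candle',a(709,448,.035),'wax',a(776,124,.075),'brush',a(120,300,.02),a(255,390,.02),'stamp',a(255,225,.035))
E
```

```text
knob [0.4218 0.1854 0.292 ] elbow [0.5287 0.373  0.26  ] pole [0.7431 0.3233 0.26  ] base [0.7403 0.3211 0.02  ]
shade centre [0.4218 0.1893 0.155 ]
rail ends +x rail [0.5142 0.2826 0.069 ] [0.5558 0.0481 0.069 ]  -x rail right [0.4631 0.0306 0.069 ] left [0.4229 0.2646 0.069 ]
board corners [0.5455 0.2855 0.012 ] [0.5882 0.0565 0.012 ] [0.4363 0.0259 0.012 ] [0.3924 0.2589 0.012 ]
chest top [ 0.8754 -0.1721  0.1   ] [ 0.841  -0.4539  0.1   ] [ 0.5791 -0.423   0.1   ] [ 0.6103 -0.1416  0.1   ]
handle ends [ 0.5544 -0.2122  0.062 ] [ 0.5385 -0.3387  0.062 ]
cup [0.3115 0.2384 0.075 ] saucer [0.3385 0.3719 0.018 ] candle [0.3957 0.016  0.035 ] wax [ 0.713  -0.0447  0.075 ] brush [0.5553 0.5105 0.02  ] [0.4616 0.3963 0.02  ] stamp [0.6275 0.3926 0.035 ]
```

Call:
{"fn": "arm_command", "kwargs": {"plan": [0,0,0,5,0,0,0,0,10,0,0,1,-3,13.1,0,0,3,-8,13.1,0,0,5,-13,13.1,0,0,7,-18,13.1,0,0,8.5,-22.5,13.1,0,0,10.2,-27,13.1,0], "force": 30}}

```text
t: 0.95
tool_pos: [0.3825, 0.2919, 0.3406]
orientation: [0.233, 0.973, -0.0, 0.0]
wrist_force: [0.9, -0.6, -0.0]
opening: 0.0855
```

Call:
{"fn": "arm_command", "kwargs": {"plan": [0,1.2,-3.3,0,0,0,2.4,-6.6,0,0,0,3.7,-10,0,0,0,3.7,-10,0,0,0,3.7,-10,0,0]}}

```text
t: 1.45
tool_pos: [0.4196, 0.1934, 0.3406]
orientation: [0.234, 0.972, 0.0, -0.0]
wrist_force: [1.1, -0.0, -0.0]
opening: 0.0858
```

```bash
python3 - <<'E'
from h import *
o=get_obs();print(o['t'],o['tool_pos'],o['orientation'],o['wrist_force'])
for n in ['side','wrist']: grab(n,n+'1')
f,_,_=load('side1');cv2.imwrite('pics/s1.png',cv2.resize(f[0:320,60:420,::-1],None,fx=2,fy=1.85))
E
```

```text
1.45 [0.41955588 0.19338056 0.34059858] [ 2.33802072e-01  9.72284198e-01  9.85176697e-05 -1.43181102e-04] [ 1.13275931 -0.002753   -0.00921435]
```

View pics/wrist1.png

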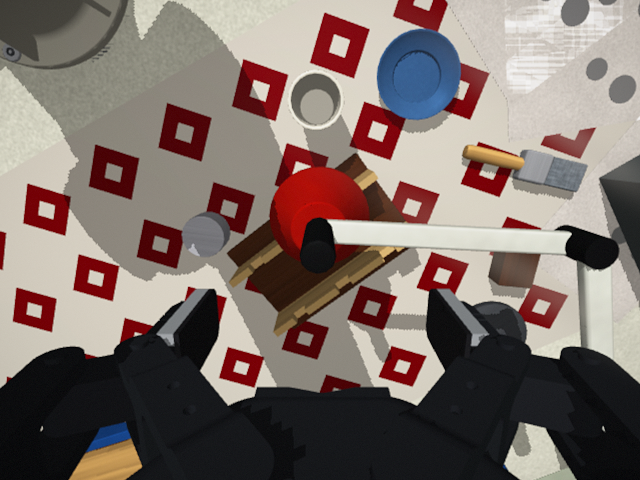

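View pics/s1.png

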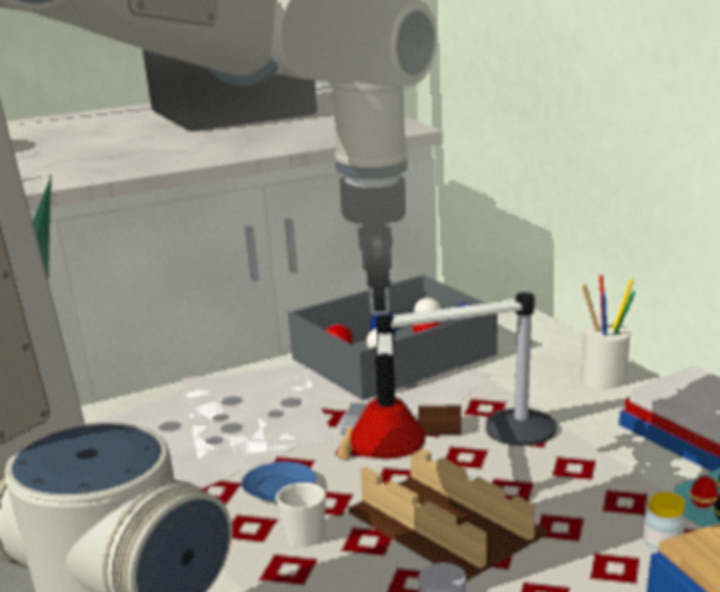

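```bash
python3 - <<'E'
from h import *
for p in ([.4218,.1854,.292],[.4218,.1854,.225],[.5287,.373,.25]): print(proj('wrist1',p))
print(onz('wrist1',316,258,.292))
E
```

```text
[312.15755271 259.17256553]
[314.34535898 233.39494023]
[594.5175556  254.44083623]
[0.42221427 0.18796576 0.292     ]
```

Call:
{"fn": "arm_command", "kwargs": {"plan": [0,0.25,-0.65,-3,0,0,0.25,-0.65,-6,0,0,0.25,-0.65,-8.1,0,0,0.25,-0.65,-8.1,0,255,0.25,-0.65,-8.1,0,255,0.25,-0.65,-8.1,0,255,0.25,-0.65,-8.1,0,255,0.25,-0.65,-8.1,0], "force": 40}}

```text
t: 2.35
tool_pos: [0.4224, 0.1877, 0.2606]
orientation: [0.233, 0.973, 0.0, 0.001]
wrist_force: [0.4, 0.2, 0.3]
opening: 0.0285
```

Call:
{"fn": "arm_command", "kwargs": {"plan": [255,0,0,0,0,255,0,0,0,0,255,0,0,0,0]}}

```text
t: 2.65
tool_pos: [0.4226, 0.1877, 0.2607]
orientation: [0.233, 0.973, 0.001, 0.001]
wrist_force: [-0.3, 0.1, 5.0]
opening: 0.0218
```

Call:
{"fn": "arm_command", "kwargs": {"plan": [255,0.1,0.7,0,0,255,0.2,2,0,0,255,0.4,3.5,0,0,255,0.6,5,0,0,255,0.8,6.5,0,0,255,1,8,0,0,255,1.2,9.5,0,0,255,1.4,11,0,0]}}

```text
t: 3.45
tool_pos: [0.4358, 0.2979, 0.2607]
orientation: [0.233, 0.973, -0.0, -0.0]
wrist_force: [-3.0, -1.9, 7.5]
opening: 0.0218
```

Call:
{"fn": "arm_command", "kwargs": {"plan": [255,0.2,1.7,0,0,255,0.4,3.4,0,0,255,0.6,5.1,0,0,255,0.8,6.8,0,0,255,1,8.5,0,0,255,1.1,10.2,0,0,255,1.3,11.9,0,0,255,1.4,13.6,0,0]}}

```text
t: 4.25
tool_pos: [0.4507, 0.4342, 0.2606]
orientation: [0.233, 0.972, 0.0, 0.001]
wrist_force: [0.8, -2.0, 5.7]
opening: 0.0218
```

Call:
{"fn": "arm_command", "kwargs": {"plan": [255,0,0.5,0,0,255,0,0.5,0,0,255,0,0.5,0,0]}}

```text
t: 4.55
tool_pos: [0.4503, 0.4398, 0.2607]
orientation: [0.232, 0.973, 0.001, 0.0]
wrist_force: [-0.1, 1.8, 5.0]
opening: 0.0217
```

```bash
python3 - <<'E'
from h import *
for n in ['top']: grab(n,n+'2')
f,_,_=load('top2');cv2.imwrite('pics/s2.png',cv2.resize(f[90:340,130:430,::-1],None,fx=2.5,fy=2.4))
E
```

```text
(no output)
```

View pics/s2.png

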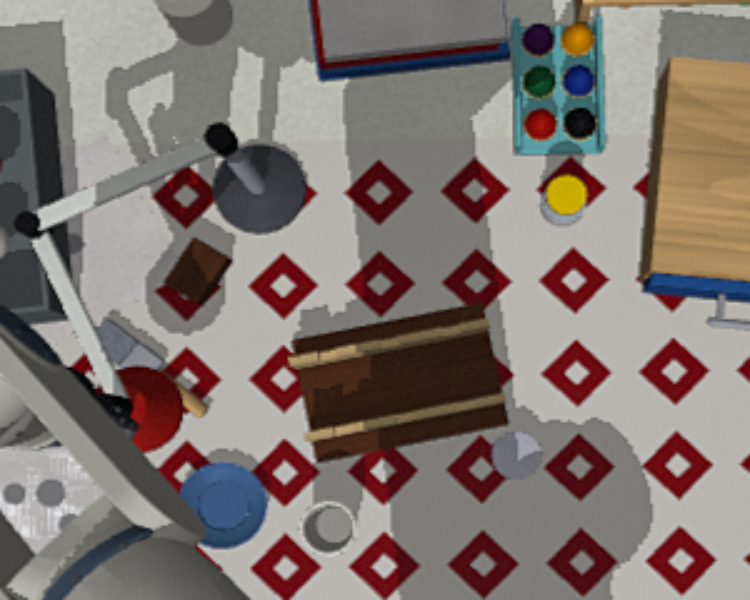

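Call:
{"fn": "arm_command", "kwargs": {"plan": [0,0,0,0,0,0,0,0,0,0,0,0,0,0,0,0,0,0,0,0,0,0,0,0,0,0,0,0,3,0,0,0,0,7,0,0,0,0,10,0]}}

```text
t: 5.4
tool_pos: [0.4501, 0.4385, 0.3617]
orientation: [0.233, 0.973, 0.0, 0.0]
wrist_force: [-0.4, -0.1, 0.7]
opening: 0.0854
```

Call:
{"fn": "arm_command", "kwargs": {"plan": [0,1,-5,0,-0.12,0,2,-10,0,-0.27,0,3,-15,0,-0.42,0,4,-20,0,-0.57,0,5,-25,0,-0.72,0,5,-30,0,-0.87,0,5,-35,0,-1.02,0,5,-38,0,-1.17]}}

```text
t: 6.2
tool_pos: [0.4996, 0.0556, 0.3599]
orientation: [0.734, 0.68, -0.0, 0.0]
wrist_force: [1.4, 0.7, 0.5]
opening: 0.0854
```

```bash
python3 - <<'E'
from h import *
o=get_obs();print(o['t'],o['tool_pos'],o['q'])
for n in ['top']: grab(n,n+'3')
f,_,_=load('top3');cv2.imwrite('pics/s3.png',cv2.resize(f[90:340,60:360,::-1],None,fx=2.5,fy=2.4))
E
```

```text
6.2 [0.49957194 0.05559597 0.35986231] [ 1.08323390e-01  4.25123614e-02  1.69020800e+00 -6.66015815e-04
  1.40857699e+00  1.84837240e-01]
```

View pics/s3.png

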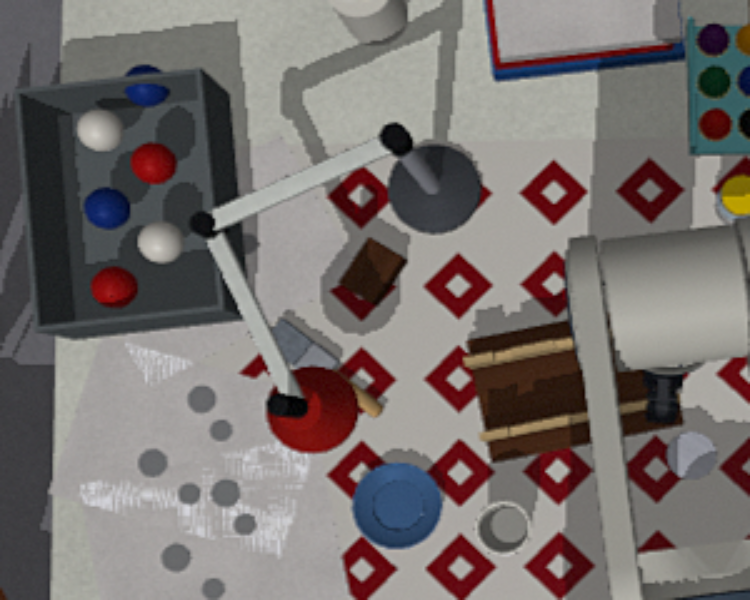

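Call:
{"fn": "arm_command", "kwargs": {"plan": [165,0.7,-5,0,0,165,1.4,-10,0,0,165,2.1,-15,-1,-0.04,165,2.8,-20,-3,-0.04,165,3.5,-25,-6,-0.04,165,3.9,-29,-9,-0.04,165,3.9,-33.1,-12,-0.04,165,3.9,-33.1,-12,-0.04]}}

```text
t: 7.05
tool_pos: [0.5373, -0.2752, 0.2362]
orientation: [0.745, 0.667, -0.001, -0.002]
wrist_force: [0.5, -0.3, -0.1]
opening: 0.0302
```

Call:
{"fn": "arm_command", "kwargs": {"plan": [165,0,0,0,0,165,0,0,0,0]}}

```text
t: 7.25
tool_pos: [0.5393, -0.2719, 0.2404]
orientation: [0.745, 0.667, 0.0, -0.0]
wrist_force: [-0.3, 0.3, -0.1]
opening: 0.0305
```

```bash
python3 - <<'E'
from h import *
o=get_obs();print(o['t'],o['tool_pos'],o['orientation'])
for n in ['wrist']: grab(n,n+'4')
E
```

```text
7.25 [ 0.53925651 -0.27191463  0.24038568] [ 7.44700849e-01  6.67398344e-01  3.10517932e-04 -1.94341791e-06]
```

View pics/wrist4.png

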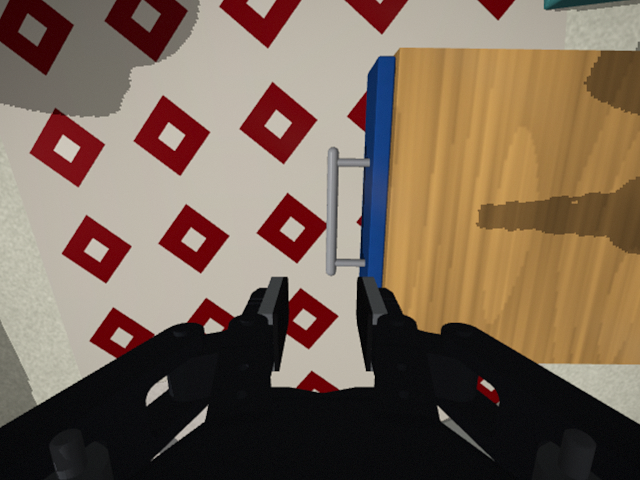

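```bash
python3 - <<'E'
from h import *
a=onz('wrist4',333,149,.064);b=onz('wrist4',331,274,.064);print(a,b,(a+b)/2,np.arctan2(-(a-b)[0],(a-b)[1]),np.linalg.norm(a-b))
c=onz('wrist4',383,57,.1);print('blue/wood edges top left',onz('wrist4',398,47,.1))
E
```

```text
[ 0.55601886 -0.2126029   0.064     ] [ 0.54124851 -0.33805634  0.064     ] [ 0.54863368 -0.27532962  0.064     ] -0.11719618021900434 0.12631994825041143
blue/wood edges top left [ 0.61390636 -0.13985188  0.1       ]
```

Call:
{"fn": "arm_command", "kwargs": {"plan": [165,0.8,-0.35,-3,0,165,0.8,-0.35,-7,0,165,0.8,-0.35,-11,0,165,0.8,-0.35,-14,0,165,0.8,-0.35,-16.5,0,165,0.8,-0.35,-18,0,165,0.8,-0.35,-18.7,0,165,0.8,-0.35,-18.7,0]}}

```text
t: 8.1
tool_pos: [0.5475, -0.2755, 0.0531]
orientation: [0.744, 0.668, 0.0, 0.0]
wrist_force: [-0.2, 0.7, -0.0]
opening: 0.0296
```

Call:
{"fn": "arm_command", "kwargs": {"plan": [255,0,0,0,0,255,0,0,0,0,255,0,0,0,0,255,0,0,0,0], "force": 60}}

```text
t: 8.5
tool_pos: [0.5473, -0.2763, 0.0533]
orientation: [0.745, 0.667, 0.0, 0.0]
wrist_force: [-0.4, -0.2, 0.0]
opening: -0.0003
```

```bash
python3 - <<'E'
from h import *
for n in ['wrist','side','top']: f,_,_=grab(n,n+'5')
f=load('side5')[0];g=load('wrist5')[0]
cv2.imwrite('pics/s5.png',cv2.resize(f[230:430,350:560,::-1],None,fx=3.2,fy=3))
E
```

```text
(no output)
```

View pics/wrist5.png

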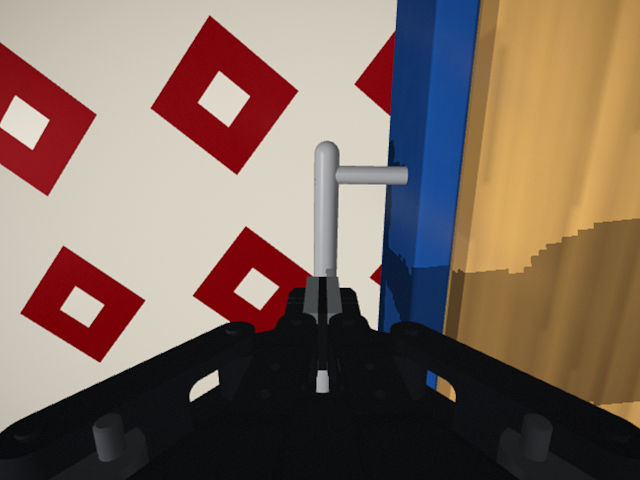

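View pics/s5.png

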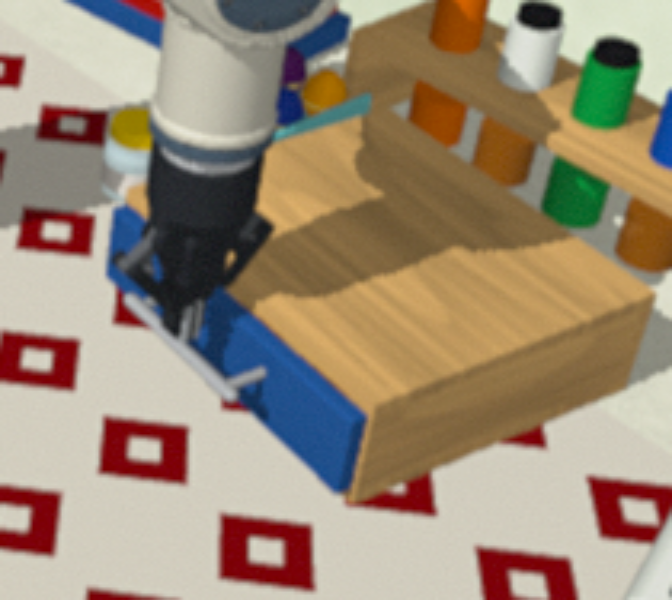

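```bash
python3 - <<'E'
from h import *
g=load('wrist5')[0]
cv2.imwrite('pics/s6.png',cv2.resize(g[240:410,250:400,::-1],None,fx=4,fy=3.5,interpolation=cv2.INTER_CUBIC))
print(proj('wrist5',[.5485,-.2755,.0675]),proj('wrist5',[.541,-.338,.062]),proj('wrist5',[.5475,-.2755,.042]))
print(get_obs()['opening'])
E
```

```text
[324.97407599 287.27172036] [323.31915222 394.46117653] [322.67797832 268.47594658]
1.7358350473918386e-05
```

View pics/s6.png

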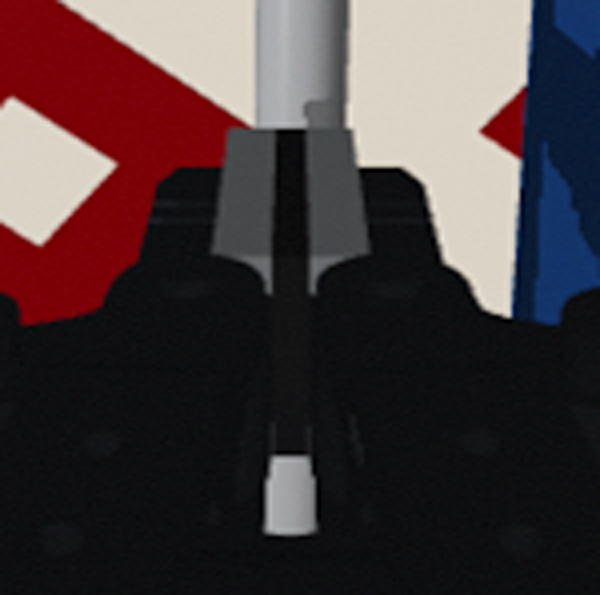

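Call:
{"fn": "arm_command", "kwargs": {"plan": [255,-0.5,0.06,0,0,255,-1,0.12,0,0,255,-2,0.23,0,0,255,-3,0.35,0,0,255,-3,0.35,0,0]}}

```text
t: 9.15
tool_pos: [0.5149, -0.2721, 0.0525]
orientation: [0.745, 0.667, -0.0, -0.001]
wrist_force: [1.0, -0.3, 0.6]
opening: 0.0001
```

```bash
python3 - <<'E'
from h import *
for n in ['wrist','side','top']: f,_,_=grab(n,n+'6')
f=load('side6')[0];g=load('wrist6')[0]
cv2.imwrite('pics/s7.png',cv2.resize(f[230:430,350:560,::-1],None,fx=3.2,fy=3))
print(get_obs()['wrist_force'])
E
```

```text
[-0.89042824 -0.15861113  0.13926925]
```

View pics/wrist6.png

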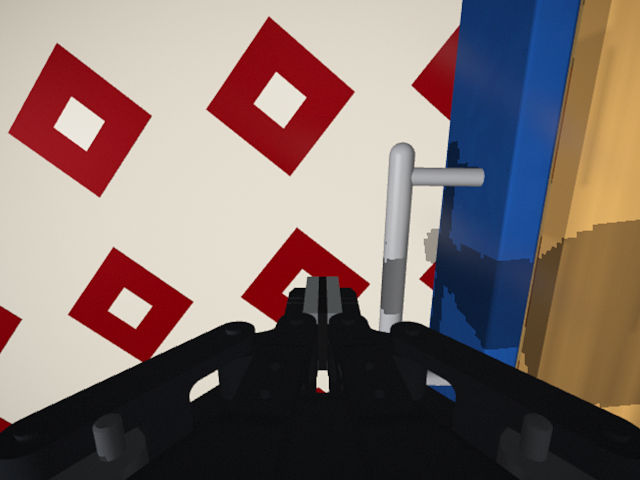

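View pics/s7.png

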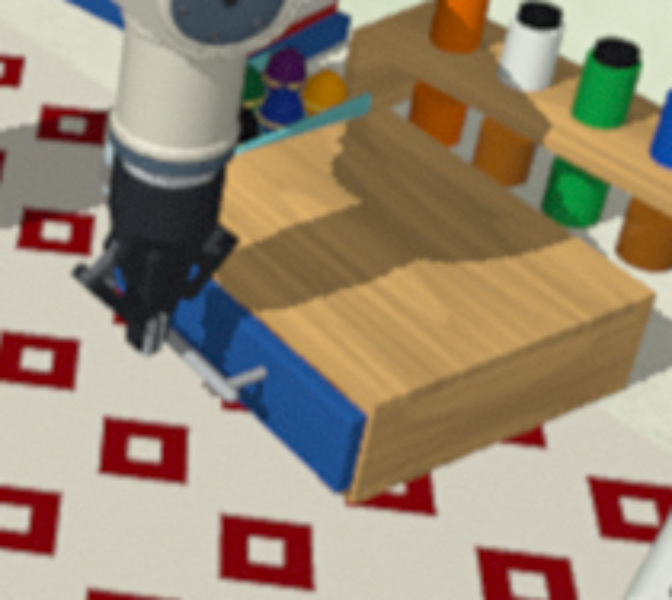

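```bash
python3 - <<'E'
from h import *
for z in (.042,.053,.061,.07,.08):
  print(z,proj('wrist6',[.5149,-.2721,z]),proj('wrist6',[.5149,-.2611,z]))
f=grab_frame('wrist');print(np.array(f['mount']).round(4))
# handle from side view and wrist: triangulate bar ends
def ray(fn,u,v):
    d=np.load('pics/'+fn+'.npz');return d['T'][:3,3],d['T'][:3,:3]@np.linalg.solve(d['K'],[u,v,1])
print('bar near end: wrist6 (401,148), top, side')
g=load('side6')[0];cv2.imwrite('pics/s8.png',cv2.resize(g[300:380,370:460,::-1],None,fx=7,fy=7,interpolation=cv2.INTER_CUBIC))
E
```

```text
0.042 [322.45967596 270.53655995] [320.18503698 250.8933691 ]
0.053 [322.4479862  278.21395493] [320.03212224 257.47860122]
0.061 [322.43854715 284.41316454] [319.90843894 262.80498908]
0.07 [322.42682289 292.11321943] [319.75454918 269.43221014]
0.08 [322.41218156 301.72909306] [319.56196131 277.72595444]
[[ 6.000e-04 -9.663e-01 -2.576e-01  6.490e-02]
 [ 1.000e+00  6.000e-04  4.000e-04 -3.000e-04]
 [-2.000e-04 -2.576e-01  9.663e-01 -1.636e-01]
 [ 0.000e+00  0.000e+00  0.000e+00  1.000e+00]]
bar near end: wrist6 (401,148), top, side
```

View pics/s8.png

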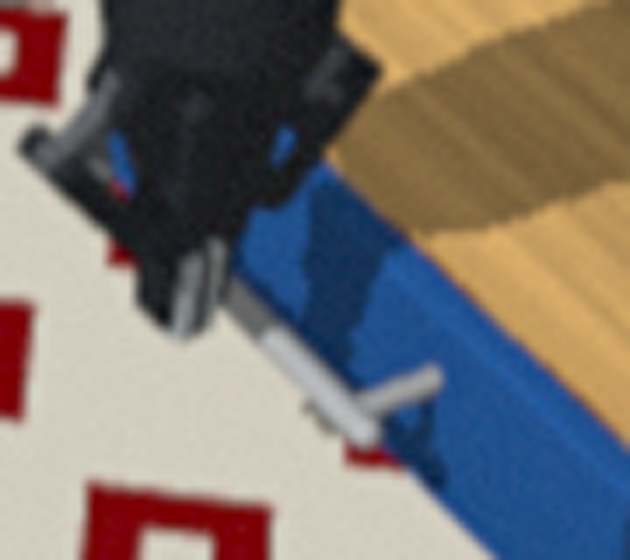

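```bash
python3 - <<'E'
from h import *
for z in (.042,.053,.061,.07,.08,.1):
  print(z,proj('side6',[.5149,-.2721,z]), proj('side6',[.5149,-.2721+.011,z]), proj('side6',[.5149,-.2721-.011,z]),'top',proj('top6',[.5149,-.2721,z]))
# bar end in side6: crop (365,435)
print('bar end (side)',370+365/7,300+435/7)
for z in (.04,.05,.062): print(onz('side6',370+365/7,300+435/7,z))
print('exp',proj('side6',[.5412,-.338,.062]),proj('side6',[.556,-.2126,.062]))
print(get_obs()['tool_pos'])
E
```

```text
0.042 [392.89777866 356.61414083] [389.66819817 353.86346913] [396.16473648 359.39664724] top [432.38271151 237.48988976]
0.053 [393.34453685 353.01371164] [390.09814507 350.271595  ] [396.62866815 355.78770556] top [433.27785479 237.16725125]
0.061 [393.67194955 350.37508905] [390.41322355 347.63935786] [396.96868179 353.14272683] top [433.93754242 236.92947856]
0.07 [394.04283151 347.38614723] [390.77011956 344.65776751] [397.35385312 350.14646476] top [434.68859492 236.65877501]
0.08 [394.45811489 344.03937377] [391.16972478 341.31937471] [397.78515607 346.79134313] top [435.53436708 236.35393145]
0.1 [395.29892432 337.26328127] [391.97873346 334.56073241] [398.65846275 339.99785803] top [437.26249953 235.73105678]
bar end (side) 422.14285714285717 362.14285714285717
[ 0.55932459 -0.32165659  0.04      ]
[ 0.55082869 -0.3285713   0.05      ]
[ 0.54063361 -0.33686895  0.062     ]
exp [422.68979481 362.33842062] [389.64059675 329.14271274]
[ 0.51732311 -0.27278077  0.05286983]
```

Call:
{"fn": "arm_command", "kwargs": {"plan": [255,-3,0.3,0,0,255,-6,0.7,0,0,255,-6,0.7,-1.5,0,255,-6,0.7,-3,0,255,-6,0.7,-3.5,0,255,-6,0.7,-3.7,0,255,-6,0.7,-3.9,0,255,-6,0.7,-3.9,0]}}

```text
t: 10.15
tool_pos: [0.4573, -0.2657, 0.0139]
orientation: [0.745, 0.668, 0.0, 0.0]
wrist_force: [-0.4, 0.2, 0.8]
opening: -0.0002
```

```bash
python3 - <<'E'
from h import *
o=get_obs();print(o['tool_pos'],o['wrist_force'],o['opening'])
for n in ['wrist','side','top']: f,_,_=grab(n,n+'7')
g=load('side7')[0];cv2.imwrite('pics/s9.png',cv2.resize(g[280:400,340:460,::-1],None,fx=5,fy=5,interpolation=cv2.INTER_CUBIC))
for z in (0,.02,.04,.06): print(z,proj('side7',[*o['tool_pos'][:2],z]))
E
```

```text
[ 0.45733489 -0.26569792  0.01389049] [-0.41529999  0.15352592  0.78630128] -0.00016864807794042031
0 [370.52880844 378.62184848]
0.02 [371.16425144 372.21709452]
0.04 [371.81008715 365.70759041]
0.06 [372.46657262 359.09074517]
```

View pics/s9.png

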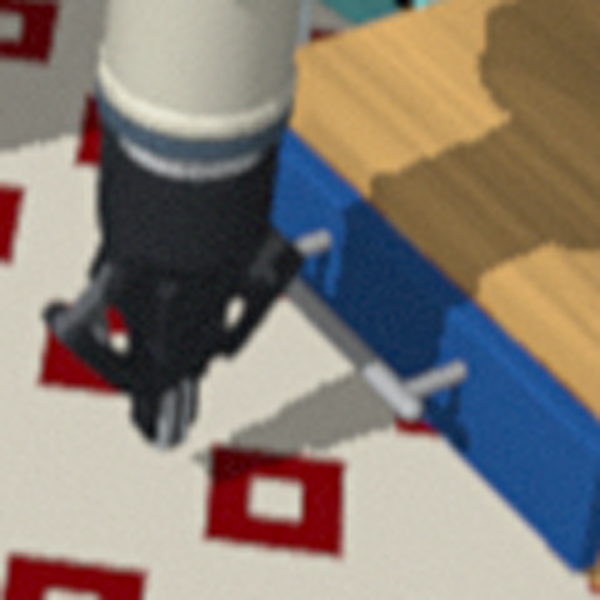

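View pics/wrist7.png

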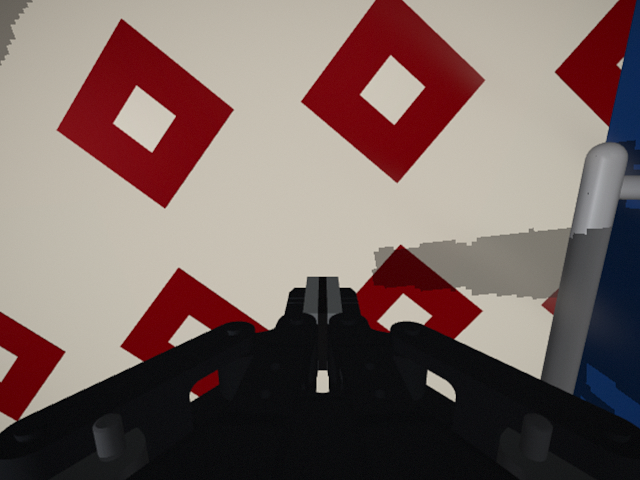

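Call:
{"fn": "arm_command", "kwargs": {"plan": [255,0,0,-1,0,255,0,0,-2,0,255,0,0,-2.3,0,255,0,0,-2.3,0]}}

```text
t: 10.7
tool_pos: [0.4563, -0.2652, -0.0103]
orientation: [0.745, 0.668, -0.0, -0.001]
wrist_force: [0.0, 0.4, -0.3]
opening: 0.0003
```

```bash
python3 - <<'E'
from h import *
o=get_obs();print(o['tool_pos'],o['wrist_force'],o['opening'])
for n in ['wrist','side']: f,_,_=grab(n,n+'8')
g=load('side8')[0];cv2.imwrite('pics/s10.png',cv2.resize(g[280:400,340:460,::-1],None,fx=5,fy=5,interpolation=cv2.INTER_CUBIC))
for z in (0,.02,.04,.06): print(z,proj('side8',[*o['tool_pos'][:2],z]))
E
```

```text
[ 0.45625417 -0.26518832 -0.01031772] [ 0.04302865  0.36508474 -0.25318339] 0.0002627048022141172
0 [370.02214546 378.68275132]
0.02 [370.65357461 372.27751957]
0.04 [371.2953324  365.76751384]
0.06 [371.94767435 359.15014214]
```

View pics/s10.png

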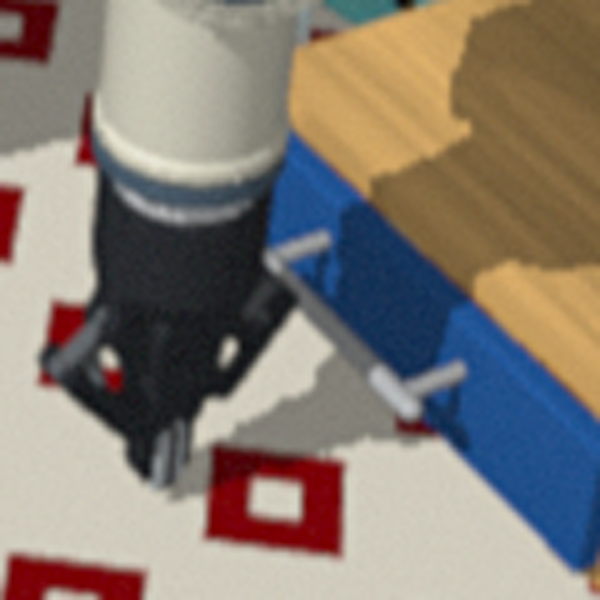

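Call:
{"fn": "arm_command", "kwargs": {"plan": [255,0,0,-0.4,0,255,0,0,-0.7,0,255,0,0,-0.7,0]}}

```text
t: 11.1
tool_pos: [0.4567, -0.2654, -0.0167]
orientation: [0.745, 0.668, -0.0, -0.0]
wrist_force: [-0.1, -0.2, 0.0]
opening: -0.0002
```

Call:
{"fn": "arm_command", "kwargs": {"plan": [255,0,0,-0.2,0,255,0,0,-0.2,0]}}

```text
t: 11.3
tool_pos: [0.4569, -0.2655, -0.0185]
orientation: [0.745, 0.668, -0.0, -0.0]
wrist_force: [-0.2, -0.0, -0.5]
opening: 0.0002
```

Call:
{"fn": "arm_command", "kwargs": {"plan": [255,0,0,-0.2,0,255,0,0,-0.2,0]}}

```text
t: 11.5
tool_pos: [0.4569, -0.2655, -0.0205]
orientation: [0.745, 0.668, -0.0, -0.0]
wrist_force: [0.2, -0.7, -0.6]
opening: -0.0001
```

Call:
{"fn": "arm_command", "kwargs": {"plan": [255,0,0,-0.2,0,255,0,0,-0.2,0]}}

```text
t: 11.7
tool_pos: [0.4571, -0.2657, -0.0215]
orientation: [0.745, 0.668, 0.0, 0.0]
wrist_force: [-2.1, 2.0, 12.4]
opening: -0.0001
```

Call:
{"fn": "arm_command", "kwargs": {"plan": [255,0,0,-0.2,0,255,0,0,-0.2,0]}}

```text
t: 11.9
tool_pos: [0.4572, -0.2657, -0.0217]
orientation: [0.745, 0.668, 0.0, 0.0]
wrist_force: [-9.0, 5.6, 40.7]
opening: 0.0003
```

Call:
{"fn": "arm_command", "kwargs": {"plan": [255,0,0,1,0,165,0,0,5,0,165,0,0,10,0,165,0,0,12,0,165,3,-0.4,12,0,165,6,-0.7,12,0,165,9.2,-1,12,0,165,9.2,-1,12,0]}}

```text
t: 12.7
tool_pos: [0.5529, -0.2762, 0.0961]
orientation: [0.744, 0.668, 0.001, 0.002]
wrist_force: [0.3, -1.0, -0.6]
opening: 0.0299
```

Call:
{"fn": "arm_command", "kwargs": {"plan": [165,0,0,0,0,165,0,0,0,0]}}

```text
t: 12.9
tool_pos: [0.5477, -0.2752, 0.0952]
orientation: [0.745, 0.668, -0.0, -0.001]
wrist_force: [-1.0, 0.2, 0.3]
opening: 0.0306
```

Call:
{"fn": "arm_command", "kwargs": {"plan": [165,0.1,0,-1.5,0,165,0.1,0,-3,0,165,0.1,0,-4.5,0,165,0.1,0,-6,0,165,0.1,0,-7.3,0,165,0.1,0,-7.3,0]}}

```text
t: 13.5
tool_pos: [0.5496, -0.2754, 0.0241]
orientation: [0.745, 0.668, -0.0, -0.0]
wrist_force: [-13.2, 6.0, 28.9]
opening: 0.0301
```

Call:
{"fn": "arm_command", "kwargs": {"plan": [255,0,0,0,0,255,0,0,0,0,255,0,0,0,0,255,0,0,0,0,255,0,0,0,0], "force": 60}}

```text
t: 14.0
tool_pos: [0.5485, -0.2755, 0.0228]
orientation: [0.745, 0.668, -0.001, -0.001]
wrist_force: [-8.3, 0.9, 15.7]
opening: 0.0087
```

Call:
{"fn": "arm_command", "kwargs": {"plan": [255,0,0,0.3,0,255,0,0,0.3,0]}}

```text
t: 14.2
tool_pos: [0.5476, -0.2753, 0.023]
orientation: [0.745, 0.668, -0.001, -0.002]
wrist_force: [-1.6, -3.9, -13.3]
opening: 0.0087
```

```bash
python3 - <<'E'
from h import *
o=get_obs();print(o['tool_pos'],o['wrist_force'],o['opening'])
for n in ['wrist','side']: f,_,_=grab(n,n+'9')
g=load('side9')[0];cv2.imwrite('pics/s11.png',cv2.resize(g[260:400,360:500,::-1],None,fx=4.2,fy=4.2,interpolation=cv2.INTER_CUBIC))
E
```

```text
[ 0.54763113 -0.27531141  0.02300252] [ -1.62381273  -3.85446553 -13.28136384] 0.008654445411757703
```

View pics/s11.png

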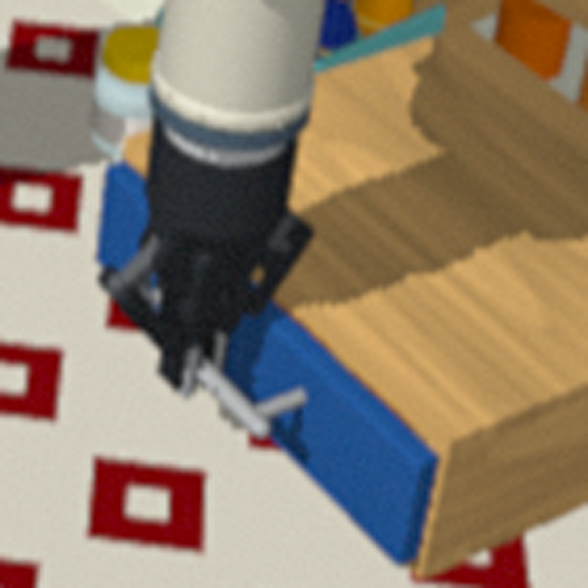

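View pics/wrist9.png

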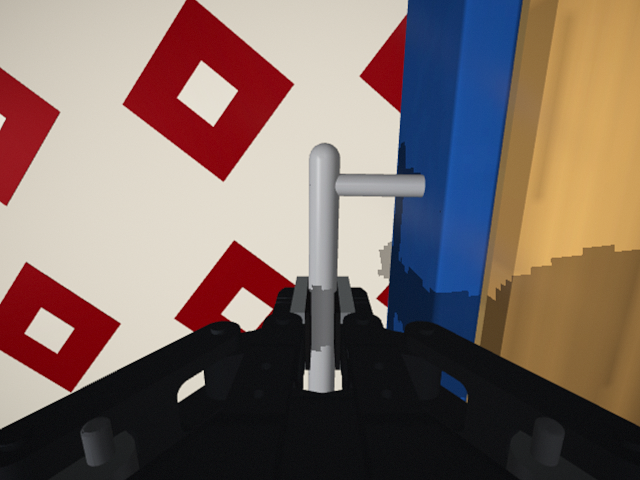

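Call:
{"fn": "arm_command", "kwargs": {"plan": [255,-0.5,0.06,0,0,255,-1.2,0.14,0,0,255,-2.2,0.26,0,0,255,-3.2,0.37,0,0,255,-4.2,0.49,0,0]}}

```text
t: 14.8
tool_pos: [0.5059, -0.2702, 0.023]
orientation: [0.745, 0.668, -0.001, -0.002]
wrist_force: [1.8, -6.3, -24.6]
opening: 0.0087
```

Call:
{"fn": "arm_command", "kwargs": {"plan": [255,-1,0.12,0,0,255,-2.2,0.26,0,0,255,-3.4,0.4,0,0,255,-4.6,0.54,0,0,255,-5.8,0.68,0,0,255,-7,0.82,0,0,255,-8.2,0.96,0,0,255,-9.4,1.1,0,0]}}

```text
t: 15.6
tool_pos: [0.4115, -0.2586, 0.0231]
orientation: [0.745, 0.668, -0.001, -0.002]
wrist_force: [0.7, -6.0, -33.6]
opening: 0.0087
```

Call:
{"fn": "arm_command", "kwargs": {"plan": [255,-1,0.12,-0.25,0,255,-2,0.23,-0.25,0,255,-3,0.35,-0.25,0,255,-4,0.47,-0.25,0,255,-4,0.47,-0.25,0]}}

```text
t: 16.1
tool_pos: [0.3725, -0.254, 0.0229]
orientation: [0.745, 0.667, -0.0, -0.001]
wrist_force: [0.4, 5.7, -7.6]
opening: 0.0084
```

Call:
{"fn": "arm_command", "kwargs": {"plan": [255,-0.4,0.05,0,0,255,-0.8,0.09,0,0,255,-0.8,0.09,0,0]}}

```text
t: 16.4
tool_pos: [0.3655, -0.2531, 0.0229]
orientation: [0.745, 0.667, 0.0, -0.001]
wrist_force: [0.1, 5.8, -5.0]
opening: 0.009
```

```bash
python3 - <<'E'
from h import *
o=get_obs();print(o['tool_pos'],o['wrist_force'],o['opening'])
for n in ['wrist','side','top']: f,_,_=grab(n,n+'10')
g=load('side10')[0];cv2.imwrite('pics/s12.png',cv2.resize(g[220:400,340:560,::-1],None,fx=3.5,fy=3.3,interpolation=cv2.INTER_CUBIC))
E
```

```text
[ 0.36552904 -0.25312084  0.02288749] [ 0.07162121  5.78694162 -4.97521831] 0.008984582516865213
```

View pics/s12.png

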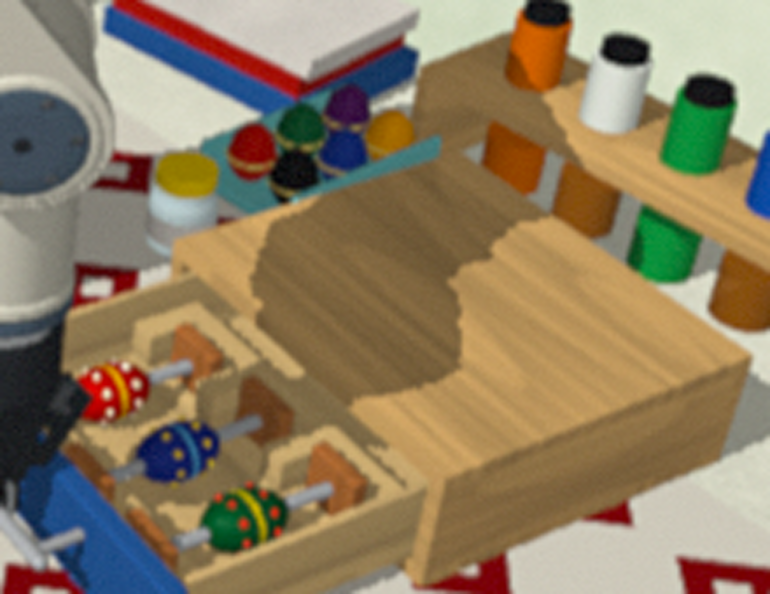

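View pics/top10.png

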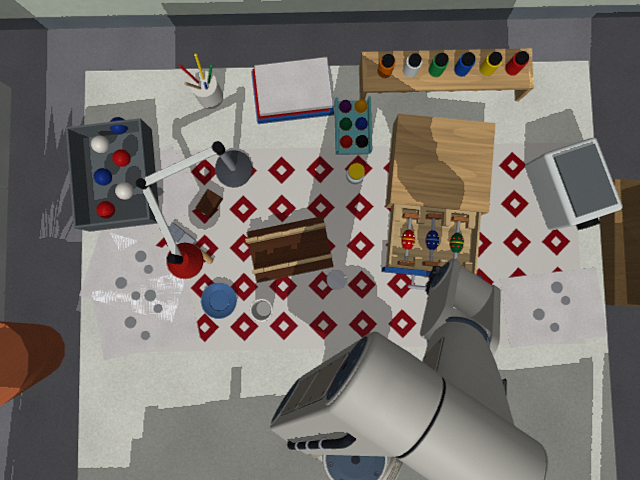

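Call:
{"fn": "arm_command", "kwargs": {"plan": [255,-0.3,0.035,0,0,255,-0.6,0.07,0,0,255,-0.6,0.07,0,0]}}

```text
t: 16.85
tool_pos: [0.3649, -0.2533, 0.023]
orientation: [0.746, 0.666, 0.003, 0.003]
wrist_force: [26.0, 16.6, -27.9]
opening: 0.0088
```

Call:
{"fn": "arm_command", "kwargs": {"plan": [255,0.5,-0.06,0,0,165,0.5,-0.06,0,0,165,0.5,-0.06,0,0,165,0.5,-0.06,0,0,165,0.5,-0.06,4,0,165,0.5,-0.06,9,0,165,0.5,-0.06,14,0,165,0.5,-0.06,18,0]}}

```text
t: 17.65
tool_pos: [0.3654, -0.2546, 0.2064]
orientation: [0.745, 0.667, 0.0, 0.002]
wrist_force: [1.0, -0.3, -0.3]
opening: 0.0303
```

```bash
python3 - <<'E'
from h import *
for u,v in [(408,239),(432,240),(457,243)]: print(onz('top10',u,v,.05))
print(get_obs()['tool_pos'],get_obs()['q'])
E
```

```text
[ 0.5111731  -0.19748955  0.05      ]
[ 0.50677098 -0.26871159  0.05      ]
[ 0.49635249 -0.34259498  0.05      ]
[ 0.36535759 -0.25460766  0.20641112] [-6.11846388e-01  6.98272432e-02  2.00513465e+00 -2.03982043e-04
  1.06348937e+00 -5.02417375e-01]
```

Call:
{"fn": "arm_command", "kwargs": {"plan": [90,1,0,1,0.14,90,2,0,2,0.28,90,3,0,3,0.42,90,4,0,4,0.56,90,5,0,4,0.7,90,6,0,4,0.84,90,7,0,4,0.98,90,8,0,4,1.12]}}

```text
t: 18.45
tool_pos: [0.4454, -0.2543, 0.2435]
orientation: [0.274, 0.962, -0.0, 0.0]
wrist_force: [-0.9, -0.1, -0.4]
opening: 0.055
```

Call:
{"fn": "arm_command", "kwargs": {"plan": [90,1,-0.4,0,0.14,90,2,-0.8,0,0.28,90,3,-1.2,0,0.42,90,4,-1.5,0,0.45,90,4,-1.5,0,0.45,90,4,-1.5,0,0.45]}}

```text
t: 19.05
tool_pos: [0.4848, -0.2689, 0.2431]
orientation: [0.056, 0.998, 0.0, -0.0]
wrist_force: [-0.6, 0.0, 0.5]
opening: 0.0555
```

```bash
python3 - <<'E'
from h import *
o=get_obs();print(o['t'],o['tool_pos'],o['orientation'],o['opening'],o['q'])
for n in ['wrist','top']: grab(n,n+'11')
f=load('top11')[0];cv2.imwrite('pics/s13.png',cv2.resize(f[190:290,370:500,::-1],None,fx=6,fy=6,interpolation=cv2.INTER_CUBIC))
E
```

```text
19.05 [ 0.48476166 -0.2689476   0.24309846] [ 5.63906166e-02  9.98408769e-01  4.09144611e-05 -1.62333117e-04] 0.055457430139654235 [-5.09184649e-01  2.11969105e-01  1.74871764e+00 -7.39855488e-05
  1.18123366e+00 -1.96711177e+00]
```

View pics/wrist11.png

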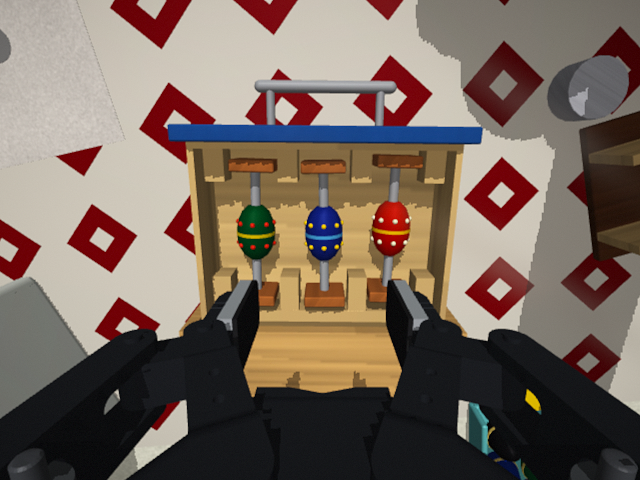

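View pics/s13.png

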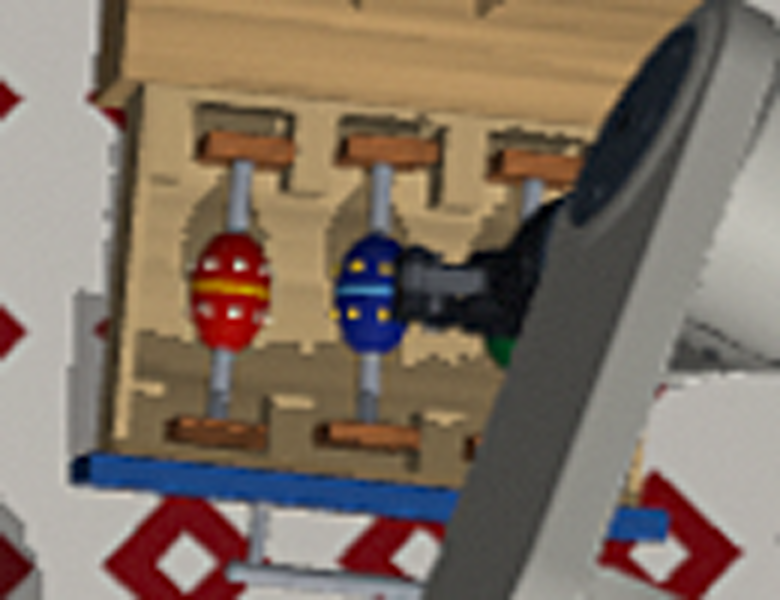

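```bash
cat >> h.py <<'E'
def eggs(fn,z,roi=None):
    im=load(fn)[0];h=cv2.cvtColor(np.ascontiguousarray(im),cv2.COLOR_RGB2HSV);out={}
    H,S,V=h[...,0],h[...,1],h[...,2]
    ms={'red':((H<6)|(H>172))&(S>170)&(V>60),'blue':(H>108)&(H<130)&(S>140)&(V>30),'green':(H>45)&(H<90)&(S>120)&(V>25)}
    for k,m in ms.items():
        m=m.astype(np.uint8)*255
        if roi: q=np.zeros_like(m);q[roi[1]:roi[3],roi[0]:roi[2]]=m[roi[1]:roi[3],roi[0]:roi[2]];m=q
        m=cv2.morphologyEx(m,cv2.MORPH_CLOSE,np.ones((9,9)))
        cs,_=cv2.findContours(m,cv2.RETR_EXTERNAL,cv2.CHAIN_APPROX_NONE)
        if not cs: continue
        c=max(cs,key=cv2.contourArea);(u,v),(w,hh),a=cv2.minAreaRect(cv2.convexHull(c))
        print(k,(round(u,1),round(v,1)),(round(w,1),round(hh,1)),round(a,1),onz(fn,u,v,z).round(4))
E
python3 - <<'E'
from h import *
eggs('wrist11',.044,(200,160,450,280))
eggs('top11',.044,(380,210,500,270))
# block centres: top centres z=.066 (front block top edge mid, rear)
for n,a,b in [('green',(253,161),(264,288)),('blue',(323,163),(325,290)),('red',(398,157),(383,284))]:
    A=onz('wrist11',*a,.066);B=onz('wrist11',*b,.066);print(n,A,B,(A+B)/2,np.linalg.norm(A-B),np.arctan2(*(B-A)[[1,0]]))
A=onz('wrist11',258,88,.066);B=onz('wrist11',396,86,.066);print('handle',(A+B)/2)
E
```

```text
red (390.5, 228.2) (36.3, 53.9) 5.2 [ 0.5145 -0.1985  0.044 ]
blue (323.5, 232.5) (35.0, 53.0) 0.0 [ 0.5111 -0.2705  0.044 ]
green (255.5, 231.5) (53.0, 35.0) 90.0 [ 0.5018 -0.3431  0.044 ]
red (408.0, 238.5) (19.0, 12.0) 90.0 [ 0.5132 -0.1987  0.044 ]
blue (431.3, 238.6) (19.1, 10.7) 85.2 [ 0.5113 -0.2681  0.044 ]
green (453.0, 248.0) (4.0, 4.0) 90.0 [ 0.4821 -0.3318  0.044 ]
green [ 0.42773859 -0.3293245   0.066     ] [ 0.55866434 -0.33915944  0.066     ] [ 0.49320147 -0.33424197  0.066     ] 0.1312946226307826 -0.07497767140764448
blue [ 0.43712322 -0.26282152  0.066     ] [ 0.56815973 -0.2753705   0.066     ] [ 0.50264147 -0.26909601  0.066     ] 0.13163602493023824 -0.09547590457390147
red [ 0.43957141 -0.19091088  0.066     ] [ 0.56823558 -0.21391443  0.066     ] [ 0.5039035  -0.20241266  0.066     ] 0.13070437592366205 -0.1769182294248553
handle [ 0.37020225 -0.25169883  0.066     ]
```

```bash
python3 - <<'E'
from h import *
from scipy.optimize import fsolve
# side8: TCP (.4563,-.2652,-.0103); jaw dir angle -.1094
j=np.array([np.cos(-.11),np.sin(-.11),0]);k=np.array([-j[1],j[0],0])
def sol(fn,tcp,c,off=0):
    f=lambda s: proj(fn,np.array(tcp)+j*s[0]+k*off+np.array([0,0,s[1]]))-np.array(c)
    return fsolve(f,[0,.03])
for nm,c in [('tip',(160,488)),('knuckle L low',(50,370)),('knuckle L up',(40,350)),('R low',(225,390)),('R up',(290,300))]:
    print(nm,sol('side8',[.4563,-.2652,-.0103],(340+c[0]/5,280+c[1]/5),-.011))
# side9: opening ~11mm, TCP (.5476,-.2753,.023)
for nm,c in [('tipL',(185,392)),('knuckle L low',(112,285)),('R up',(305,235)),('R low',(240,330))]:
    print(nm,sol('side9',[.5476,-.2753,.023],(360+c[0]/4.2,260+c[1]/4.2),-.011))
E
```

```text
tip [-0.00337006  0.02500387]
knuckle L low [-0.06816512  0.1242859 ]
knuckle L up [-0.07398182  0.13802866]
R low [0.02759095 0.0706675 ]
R up [0.05862572 0.11067016]
tipL [-0.01027204  0.02786591]
knuckle L low [-0.06918305  0.12655979]
R up [0.05927192 0.11047687]
R low [0.02286835 0.05843212]
```

```bash
python3 - <<'E'
from h import *
g=load('wrist11')[0];cv2.imwrite('pics/s14.png',cv2.resize(g[120:330,170:490,::-1],None,fx=2.5,fy=2.5,interpolation=cv2.INTER_CUBIC))
for u in (427,437,447,457,466): print(u,onz('wrist11',u,228,.078))
for u in (190,200,208,216): print(u,onz('wrist11',u,232,.078))
E
```

```text
427 [ 0.50938294 -0.16914225  0.078     ]
437 [ 0.51047348 -0.15947343  0.078     ]
447 [ 0.51156404 -0.14980431  0.078     ]
457 [ 0.51265465 -0.14013491  0.078     ]
466 [ 0.51363621 -0.1314322   0.078     ]
190 [ 0.48748815 -0.39904829  0.078     ]
200 [ 0.48858131 -0.38935679  0.078     ]
208 [ 0.48945585 -0.38160337  0.078     ]
216 [ 0.49033042 -0.37384977  0.078     ]
```

View pics/s14.png

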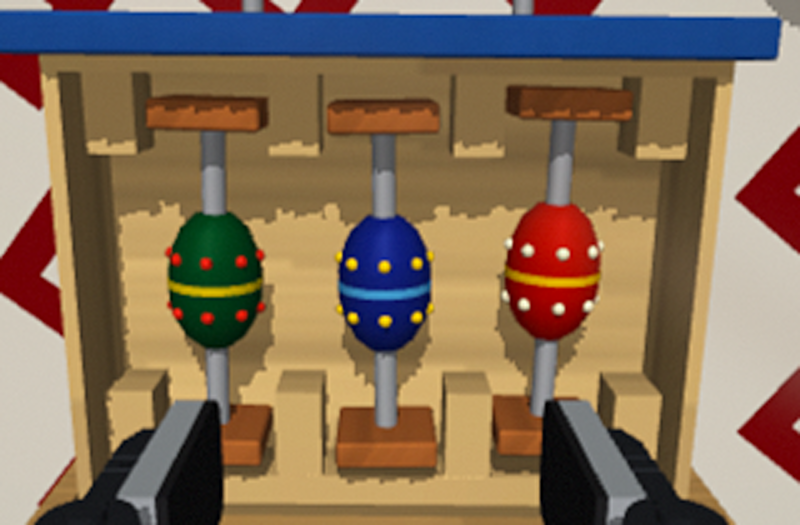

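Call:
{"fn": "arm_command", "kwargs": {"plan": [90,2.6,-0.05,0,0,90,2.6,-0.05,-5,0,90,2.6,-0.05,-10,0,90,2.6,-0.05,-15,0,90,2.6,-0.05,-18,0,90,2.6,-0.05,-21,0,90,2.6,-0.05,-23.9,0,90,2.6,-0.05,-23.9,0]}}

```text
t: 19.95
tool_pos: [0.5081, -0.268, 0.001]
orientation: [0.056, 0.998, 0.001, -0.003]
wrist_force: [-0.5, 0.1, -0.2]
opening: 0.0555
```

```bash
python3 - <<'E'
from h import *
o=get_obs();print(o['t'],o['tool_pos'],o['wrist_force'],o['opening'])
for n in ['wrist']: grab(n,n+'12')
E
```

```text
19.95 [ 0.50806442 -0.26803276  0.00102594] [-0.4655769   0.14640695 -0.15261688] 0.05545443411612828
```

View pics/wrist12.png

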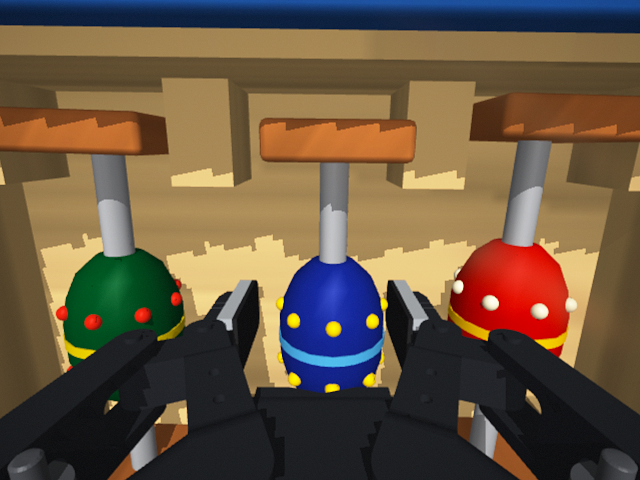

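```bash
python3 - <<'E'
from h import *
o=get_obs();print(o['tool_pos'])
p=o['tool_pos']
for z in (.04,.044,.064): print(z,proj('wrist12',[p[0],p[1],z]),proj('wrist12',[.511,-.2695,z]))
E
```

```text
[ 0.50939925 -0.26871229  0.00304757]
0.04 [321.48958745 318.20150974] [319.96501853 322.04122548]
0.044 [321.49960152 323.17469219] [319.93100247 327.10957272]
0.064 [321.55984141 353.09099869] [319.72650502 357.57941913]
```

Call:
{"fn": "arm_command", "kwargs": {"plan": [90,0,0,0,0,255,0,0,0,0,255,0,0,0,0,255,0,0,0,0,255,0,0,0,0,255,0,0,0,0], "force": 40}}

```text
t: 20.6
tool_pos: [0.5124, -0.2701, 0.0063]
orientation: [0.055, 0.998, -0.001, 0.002]
wrist_force: [-0.7, 1.1, 4.9]
opening: 0.0388
```

Call:
{"fn": "arm_command", "kwargs": {"plan": [255,0,0,1,0,255,0,0,3,0,255,0,0,6,0,255,0,0,9,0,255,0,0,12,0,255,0,0,15,0,255,0,0,15,0], "force": 50}}

```text
t: 21.3
tool_pos: [0.5135, -0.2709, 0.1599]
orientation: [0.055, 0.998, -0.002, 0.004]
wrist_force: [0.1, -0.4, -0.7]
opening: 0.0383
```

```bash
python3 - <<'E'
from h import *
o=get_obs();print(o['t'],o['tool_pos'],o['wrist_force'],o['opening'])
for n in ['wrist','side']: grab(n,n+'13')
g=load('side13')[0];cv2.imwrite('pics/s15.png',cv2.resize(g[180:380,320:520,::-1],None,fx=3,fy=3,interpolation=cv2.INTER_CUBIC))
E
```

```text
21.3 [ 0.51353757 -0.27087603  0.15988822] [ 0.0595667  -0.40345906 -0.65905505] 0.03833290986590005
```

View pics/wrist13.png

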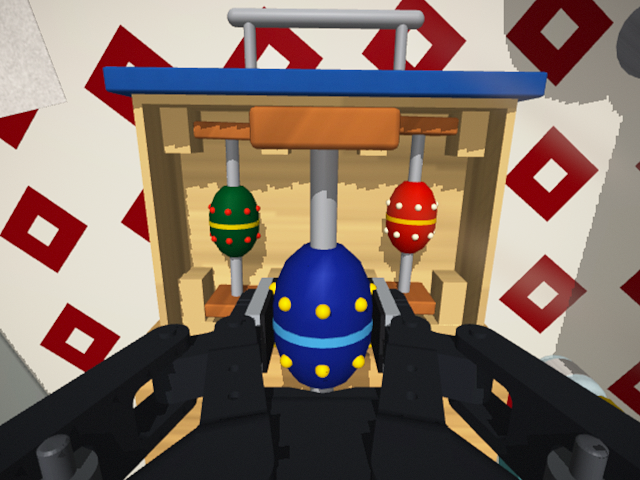

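View pics/s15.png

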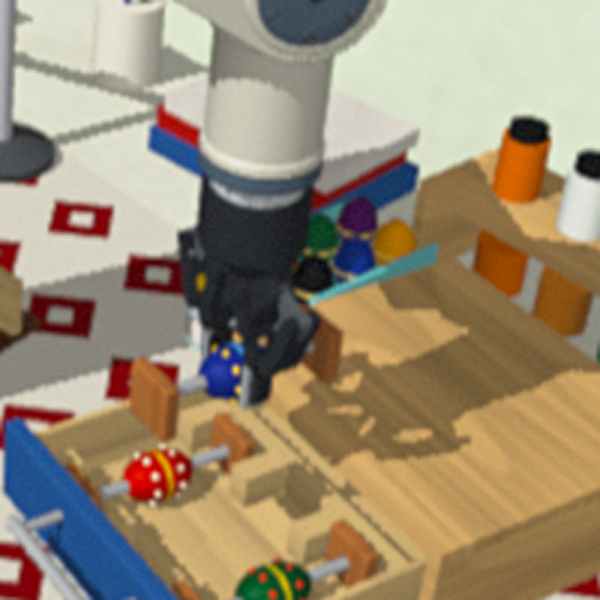

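```bash
python3 - <<'E'
from h import *
g=load('top10')[0];cv2.imwrite('pics/s16.png',cv2.resize(g[205:290,235:345,::-1],None,fx=7,fy=7,interpolation=cv2.INTER_CUBIC))
g=load('side10')[0];cv2.imwrite('pics/s17.png',cv2.resize(g[235:310,225:340,::-1],None,fx=6.5,fy=6.5,interpolation=cv2.INTER_CUBIC))
E
```

```text
(no output)
```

View pics/s16.png

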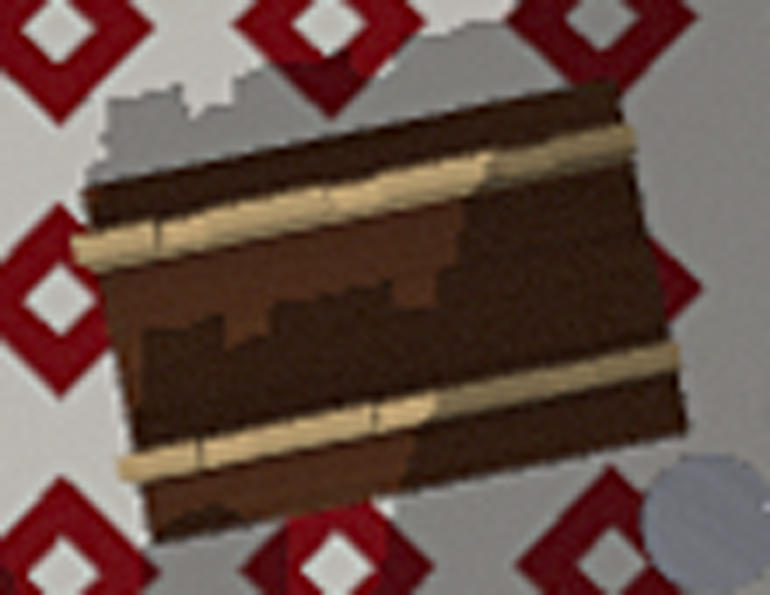

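View pics/s17.png

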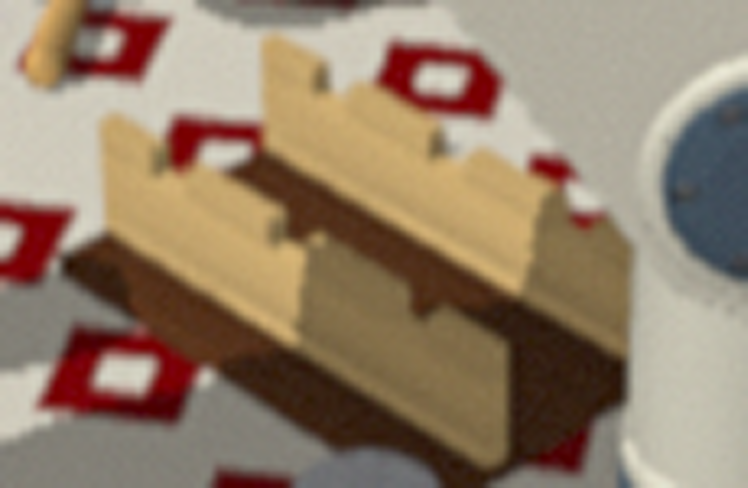

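```bash
python3 - <<'E'
from h import *
a=lambda x,y,z:onz('top10',235+x/7,205+y/7,z)[:2]
P=np.array([a(88,188,.012),a(618,82,.012),a(687,430,.012),a(152,540,.012)])
print(P.round(4),P.mean(0))
print('len',[np.linalg.norm(P[i]-P[(i+1)%4]).round(4) for i in range(4)])
y=(P[0]+P[3]-P[1]-P[2]);x=(P[0]+P[1]-P[2]-P[3]);print('yaw',np.arctan2(-y[0],y[1]),np.arctan2(x[1],x[0]))
Q=np.array([a(75,242,.069),a(633,132,.069),a(678,350,.069),a(122,462,.069)]);print(Q.round(4),Q.mean(0))
y=(Q[0]+Q[3]-Q[1]-Q[2]);x=(Q[0]+Q[1]-Q[2]-Q[3]);print('yaw',np.arctan2(-y[0],y[1]),np.arctan2(x[1],x[0]),np.linalg.norm(x)/2,np.linalg.norm(y)/2)
E
```

```text
[[0.5459 0.2852]
 [0.588  0.0524]
 [0.435  0.0257]
 [0.3919 0.2588]] [0.49021991 0.15552602]
len [np.float64(0.2366), np.float64(0.1553), np.float64(0.2371), np.float64(0.1563)]
yaw 0.18076570343316398 0.17168361750057756
[[0.5174 0.2829]
 [0.5592 0.0476]
 [0.467  0.0308]
 [0.4248 0.264 ]] [0.49212966 0.15632461]
yaw 0.1774220317537298 0.19102944834855162 0.09410724852692377 0.23801087764175147
```

Call:
{"fn": "arm_command", "kwargs": {"plan": [255,-0.1,1,0,0,255,-0.3,3.5,0,0.04,255,-0.5,7,0,0.08,255,-0.8,10.5,0,0.12,255,-1,14,0,0.16,255,-1.3,17.5,0,0.2,255,-1.5,21,0,0.25,255,-1.8,24.5,0,0.289]}}

```text
t: 22.2
tool_pos: [0.4913, -0.0226, 0.1529]
orientation: [-0.09, 0.996, 0.0, -0.001]
wrist_force: [-0.0, 0.9, -2.0]
opening: 0.0383
```

Call:
{"fn": "arm_command", "kwargs": {"plan": [255,-0.3,3.5,0,0,255,-0.5,7,0,0,255,-0.8,10.5,0,0,255,-1,14,0,0,255,-1.3,17.5,0,0,255,-1.6,21,0,0,255,-1.8,23.5,0,0,255,-1.8,25,0,0]}}

```text
t: 23.0
tool_pos: [0.4733, 0.2272, 0.1529]
orientation: [-0.09, 0.996, -0.0, -0.001]
wrist_force: [0.4, -0.6, -1.4]
opening: 0.0383
```

Call:
{"fn": "arm_command", "kwargs": {"plan": [255,0,0.5,0,0,255,0,0.5,0,0,255,0,0.5,0,0]}}

```text
t: 23.3
tool_pos: [0.4747, 0.2295, 0.1538]
orientation: [-0.089, 0.996, -0.0, -0.0]
wrist_force: [-0.5, -0.1, -0.3]
opening: 0.0383
```

```bash
python3 - <<'E'
from h import *
o=get_obs();print(o['t'],o['tool_pos'],o['orientation'],o['opening'],o['q'])
for n in ['wrist','side']: grab(n,n+'14')
g=load('side14')[0];cv2.imwrite('pics/s18.png',cv2.resize(g[150:320,180:380,::-1],None,fx=4,fy=3.5,interpolation=cv2.INTER_CUBIC))
E
```

```text
23.3 [0.47473841 0.22952416 0.15384094] [-8.92325430e-02  9.96010690e-01 -3.11129765e-04 -4.01272365e-04] 0.03830811726627327 [ 4.47703941e-01  2.66659573e-01  1.89482797e+00 -3.62476907e-04
  9.81074952e-01 -1.30159345e+00]
```

View pics/wrist14.png

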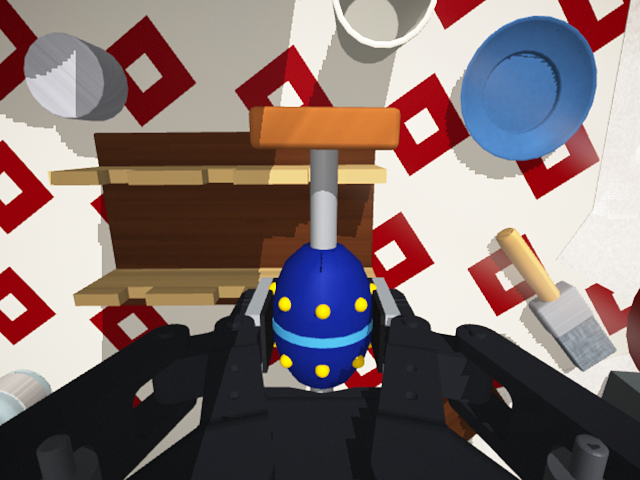

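View pics/s18.png

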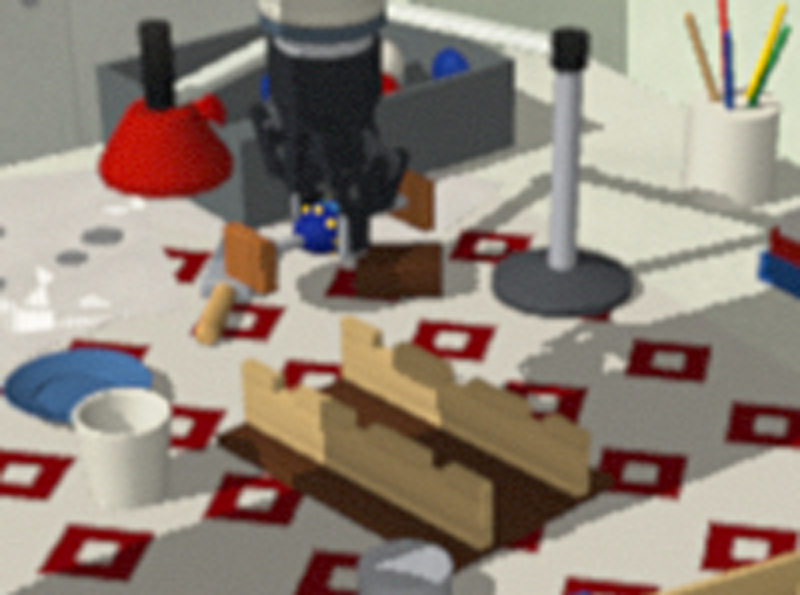

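```bash
python3 - <<'E'
from h import *
g=load('wrist14')[0];cv2.imwrite('pics/s19.png',cv2.resize(g[120:320,40:290,::-1],None,fx=3.2,fy=3,interpolation=cv2.INTER_CUBIC))
E
```

```text
(no output)
```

View pics/s19.png

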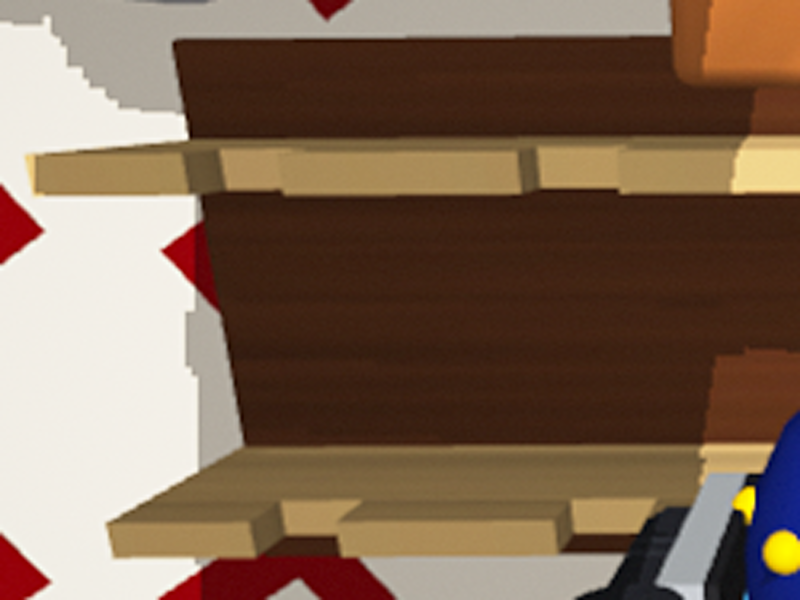

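```bash
python3 - <<'E'
from h import *
a=lambda x,y:onz('wrist14',40+x/3.2,120+y/3,.069)[:2]
th=.179;ex=np.array([np.cos(th),np.sin(th)]);ey=np.array([-ex[1],ex[0]]);c=np.array([.491,.156])
def show(n,p): print(n,p.round(4),'rack',((p-c)@ex).round(4),((p-c)@ey).round(4))
N1=(a(188,172)+a(280,172))/2;N2=(a(520,170)+a(620,170))/2;F1=(a(250,538)+a(340,538))/2;F2=(a(557,535)+a(655,535))/2
for n,p in [('N1',N1),('N2',N2),('F1',F1),('F2',F2)]: show(n,p)
print('w',np.linalg.norm(a(188,172)-a(280,172)),np.linalg.norm(N1-N2),np.linalg.norm(F1-F2),np.linalg.norm(N1-F1))
d=N2-N1;print(np.arctan2(-d[0],d[1]));d=F2-F1;print(np.arctan2(-d[0],d[1]));d=F1-N1;print(np.arctan2(d[1],d[0]))
show('left end N',a(33,172));show('left end F',a(110,540))
# held block position: outer/upper edges of the -x block
o=get_obs();p=o['tool_pos']
for z in (.1915,.2135): 
  for s in (-.065,-.077): print(z,s,proj('wrist14',[p[0]+s*np.cos(th),p[1]+s*np.sin(th),z]))
E
```

```text
N1 [0.459  0.0762] rack -0.0457 -0.0728
N2 [0.4453 0.1493] rack -0.0462 0.0015
F1 [0.5513 0.0932] rack 0.0482 -0.0725
F2 [0.537  0.1675] rack 0.0473 0.0031
w 0.02035655576456465 0.07437887055730064 0.07563703871133279 0.0938734348723402
0.18564454211438336
0.19060460858409814
0.182288205359639
left end N [0.4669 0.0324] rack -0.0457 -0.1173
left end F [0.5599 0.049 ] rack 0.0487 -0.1176
0.1915 -0.065 [322.09754875 146.00610302]
0.1915 -0.077 [322.10872017 109.72660049]
0.2135 -0.065 [322.07360459 146.32732633]
0.2135 -0.077 [322.08645264 102.14886798]
```

Call:
{"fn": "arm_command", "kwargs": {"plan": [255,0.3,0.2,0,0,255,0.3,0.2,-3,0,255,0.3,0.2,-6,0,255,0.3,0.2,-8,0,255,0.3,0.2,-9,0,255,0.3,0.2,-9,0]}}

```text
t: 24.0
tool_pos: [0.4775, 0.2319, 0.0632]
orientation: [-0.089, 0.996, -0.0, -0.001]
wrist_force: [0.7, 0.5, -1.7]
opening: 0.0385
```

```bash
python3 - <<'E'
from h import *
o=get_obs();print(o['t'],o['tool_pos'],o['wrist_force'],o['opening'])
for n in ['wrist','side']: grab(n,n+'15')
g=load('side15')[0];cv2.imwrite('pics/s20.png',cv2.resize(g[180:320,200:360,::-1],None,fx=4.8,fy=4.2,interpolation=cv2.INTER_CUBIC))
E
```

```text
24.0 [0.47746086 0.23191674 0.06317449] [ 0.68387473  0.48604799 -1.65981726] 0.03847728153944516
```

View pics/wrist15.png

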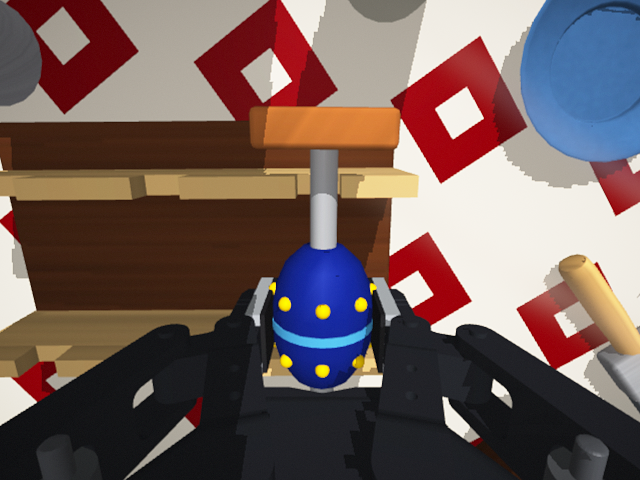

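View pics/s20.png

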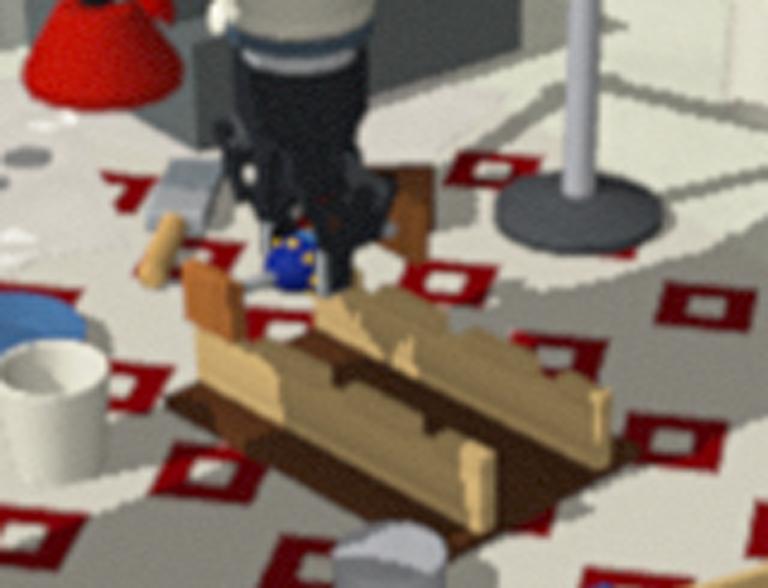

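Call:
{"fn": "arm_command", "kwargs": {"plan": [255,0,-0.1,-1.5,0,255,0,-0.1,-2.5,0,255,0,-0.1,-3.2,0,255,0,-0.1,-3.7,0,255,0,-0.1,-3.9,0,255,0,-0.1,-3.9,0]}}

```text
t: 24.7
tool_pos: [0.478, 0.2315, 0.0251]
orientation: [-0.089, 0.996, -0.0, -0.0]
wrist_force: [0.8, 1.4, 0.4]
opening: 0.0383
```

Small further lowering until contact, then release.

Call:
{"fn": "arm_command", "kwargs": {"plan": [255,0,0,-0.15,0,255,0,0,-0.3,0,255,0,0,-0.3,0]}}

```text
t: 25.0
tool_pos: [0.4782, 0.2317, 0.0224]
orientation: [-0.09, 0.996, 0.0, 0.0]
wrist_force: [0.2, 0.9, 0.0]
opening: 0.0379
```

Call:
{"fn": "arm_command", "kwargs": {"plan": [125,0,0,0,0,90,0,0,0,0,90,0,0,0,0,90,0,0,0,0]}}

```text
t: 25.4
tool_pos: [0.478, 0.2315, 0.0222]
orientation: [-0.089, 0.996, 0.0, 0.0]
wrist_force: [-1.0, -0.0, 0.5]
opening: 0.055
```

```bash
python3 - <<'E'
from h import *
o=get_obs();print(o['t'],o['tool_pos'],o['wrist_force'],o['opening'])
for n in ['wrist','side']: grab(n,n+'16')
g=load('side16')[0];cv2.imwrite('pics/s21.png',cv2.resize(g[180:320,200:360,::-1],None,fx=4.8,fy=4.2,interpolation=cv2.INTER_CUBIC))
E
```

```text
25.4 [0.47797634 0.23152897 0.02220998] [-0.98170331 -0.01392449  0.52173628] 0.05504706119272439
```

View pics/s21.png

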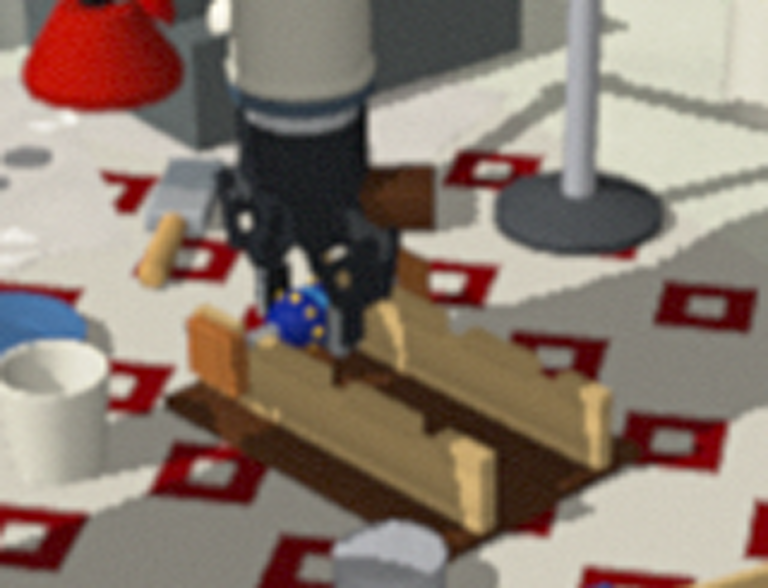

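Seated. Raise and look while heading back.

Call:
{"fn": "arm_command", "kwargs": {"plan": [90,0,0,2,0,90,0,0,5,0,90,0,0,10,0,90,0,0,15,0,90,0,0,19,0,90,0.5,-5,21,0,90,1,-9,22,0,90,1,-12,22,0]}}

```text
t: 26.3
tool_pos: [0.4891, 0.1098, 0.2444]
orientation: [-0.09, 0.996, -0.0, 0.002]
wrist_force: [0.0, -0.2, -0.5]
opening: 0.0553
```

```bash
python3 - <<'E'
from h import *
o=get_obs();print(o['t'],o['tool_pos'],o['wrist_force'],o['opening'])
for n in ['wrist','side']: grab(n,n+'17')
g=load('side17')[0];cv2.imwrite('pics/s22.png',cv2.resize(g[180:320,200:360,::-1],None,fx=4.8,fy=4.2,interpolation=cv2.INTER_CUBIC))
E
```

```text
26.3 [0.48914258 0.10981764 0.24436509] [ 0.01043053 -0.15544185 -0.47966873] 0.0552674249545458
```

View pics/s22.png

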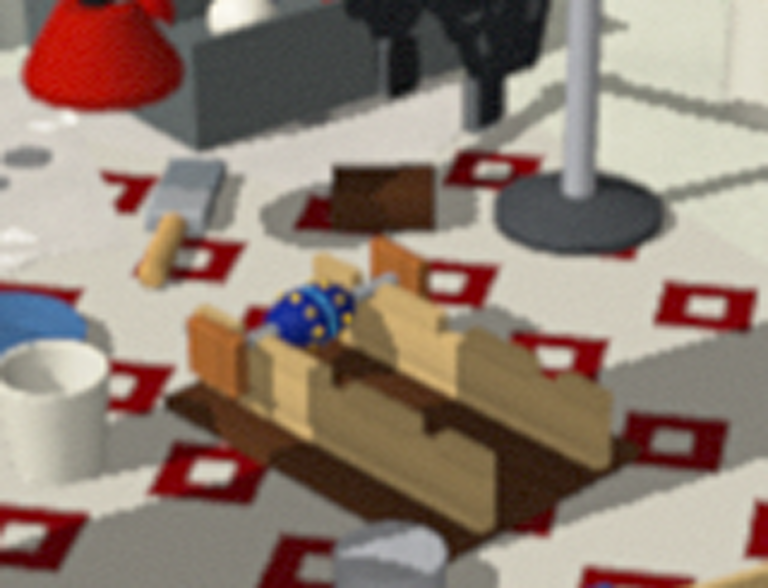

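View pics/wrist17.png

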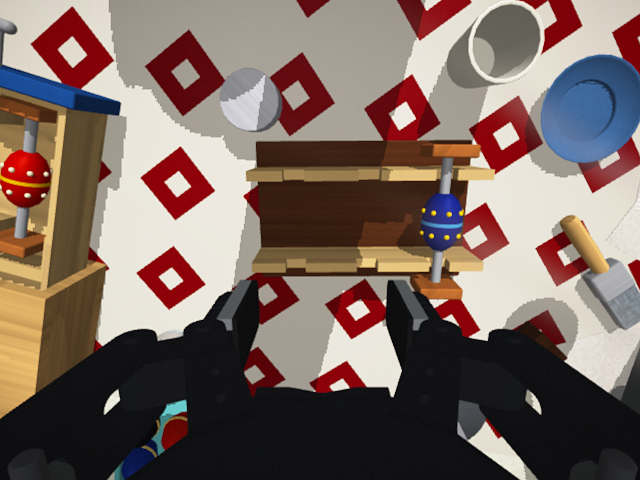

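Call:
{"fn": "arm_command", "kwargs": {"plan": [115,0,-5,0,-0.05,115,0,-10,0,-0.1,115,0,-15,0,-0.15,115,0,-20,0,-0.2,115,0,-25,0,-0.25,115,0,-29,0,-0.3,115,0,-31,0,-0.34,115,0,-31,0,-0.34]}}

```text
t: 27.2
tool_pos: [0.4881, -0.2004, 0.2418]
orientation: [0.082, 0.997, -0.0, -0.0]
wrist_force: [-0.1, -0.2, 0.5]
opening: 0.0468
```

Call:
{"fn": "arm_command", "kwargs": {"plan": [115,0,0,0,0,115,0,0,0,0]}}

```text
t: 27.4
tool_pos: [0.488, -0.1972, 0.242]
orientation: [0.08, 0.997, 0.0, -0.0]
wrist_force: [0.7, -0.4, -0.5]
opening: 0.0469
```

```bash
python3 - <<'E'
from h import *
o=get_obs();print(o['t'],o['tool_pos'],o['orientation'],o['opening'])
for n in ['wrist']: grab(n,n+'18')
eggs('wrist18',.044,(180,150,480,300))
E
```

```text
27.4 [ 0.48799646 -0.19724226  0.24198966] [ 7.95837200e-02  9.96828124e-01  2.84325741e-04 -2.06814482e-04] 0.046855607076753784
red (439.8, 193.1) (50.2, 54.4) 38.4 [ 0.4913 -0.0736  0.044 ]
blue (205.0, 151.5) (3.0, 50.0) 90.0 [ 0.4117 -0.3049  0.044 ]
green (195.0, 242.5) (53.0, 30.0) 90.0 [ 0.503  -0.3389  0.044 ]
```

View pics/wrist18.png

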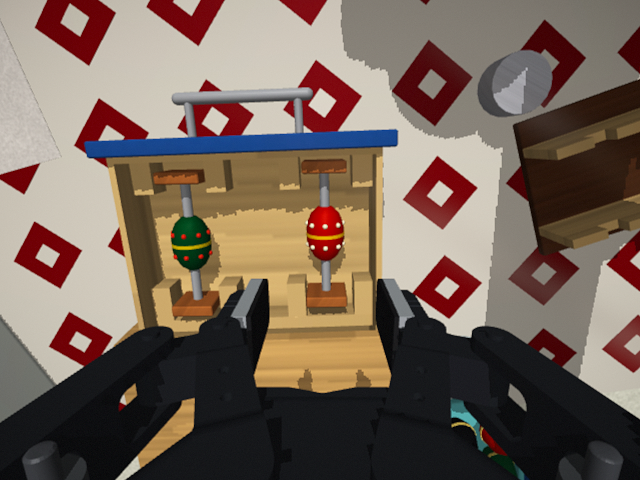

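```bash
python3 - <<'E'
from h import *
eggs('wrist18',.044,(280,180,350,290))
eggs('wrist18',.044,(165,190,220,290))
E
```

```text
red (325.0, 233.0) (54.0, 36.0) 90.0 [ 0.5148 -0.1984  0.044 ]
red (180.9, 257.6) (14.2, 4.1) 5.2 [ 0.5173 -0.3584  0.044 ]
green (190.6, 242.6) (53.2, 37.1) 82.9 [ 0.5024 -0.3436  0.044 ]
```

Call:
{"fn": "arm_command", "kwargs": {"plan": [115,2.6,-0.05,-4,0,115,2.6,-0.05,-9,0,115,2.6,-0.05,-14,0,115,2.6,-0.05,-17,0,115,2.6,-0.05,-17,0,115,2.6,-0.05,-17,0]}}

```text
t: 28.05
tool_pos: [0.5144, -0.1983, 0.0727]
orientation: [0.08, 0.997, 0.0, -0.0]
wrist_force: [0.0, -0.7, -0.1]
opening: 0.0471
```

```bash
python3 - <<'E'
from h import *
o=get_obs();print(o['t'],o['tool_pos'],o['orientation'],o['opening'])
for n in ['wrist']: grab(n,n+'19')
eggs('wrist19',.044,(230,150,430,390))
E
```

```text
28.05 [ 0.51435945 -0.19827614  0.07273591] [ 7.96643346e-02  9.96821724e-01  8.66075935e-05 -1.91740016e-04] 0.047079121842951335
red (321.5, 260.5) (99.0, 67.0) 90.0 [ 0.5144 -0.1988  0.044 ]
```

View pics/wrist19.png

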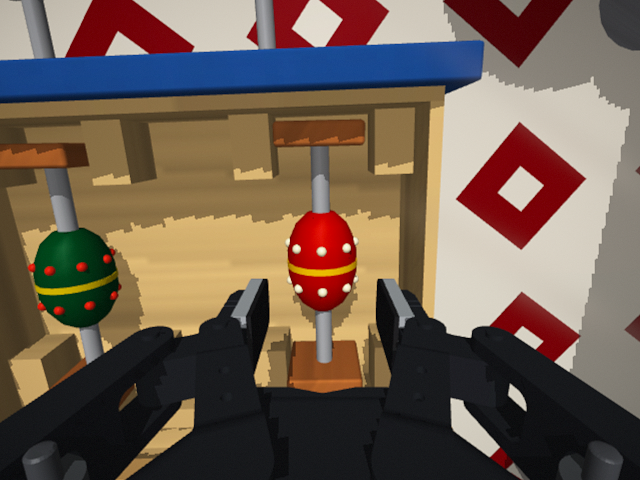

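Well centred. Descend to z≈0.009, watching force.

Call:
{"fn": "arm_command", "kwargs": {"plan": [115,0,0,-2,0,115,0,0,-4,0,115,0,0,-5,0,115,0,0,-5.6,0,115,0,0,-6.2,0,115,0,0,-6.2,0]}}

```text
t: 28.7
tool_pos: [0.5142, -0.199, 0.0104]
orientation: [0.08, 0.997, -0.0, 0.0]
wrist_force: [-0.1, 0.1, 0.3]
opening: 0.0472
```

Call:
{"fn": "arm_command", "kwargs": {"plan": [115,0,0,-0.3,0,255,0,0,-0.3,0,255,0,0,-0.3,0,255,0,0,-0.3,0,255,0,0,-0.3,0]}}

```text
t: 29.2
tool_pos: [0.5157, -0.1996, 0.0087]
orientation: [0.08, 0.997, -0.0, 0.002]
wrist_force: [0.4, -0.3, 9.4]
opening: 0.0378
```

Call:
{"fn": "arm_command", "kwargs": {"plan": [255,0,0,1,0,255,0,0,3,0,255,0,0,6,0,255,0,0,9,0,255,0,0,12,0,255,0,0,15,0,255,0,0,15,0]}}

```text
t: 29.9
tool_pos: [0.5164, -0.2, 0.1619]
orientation: [0.08, 0.997, -0.001, 0.003]
wrist_force: [0.2, -0.1, -1.3]
opening: 0.0383
```

```bash
python3 - <<'E'
from h import *
o=get_obs();print(o['t'],o['tool_pos'],o['orientation'],o['opening'])
for n in ['wrist','side']: grab(n,n+'20')
E
```

```text
29.9 [ 0.5163798  -0.19995878  0.16190814] [ 0.08034119  0.99676088 -0.00104838  0.00345433] 0.038323514066797223
```

View pics/wrist20.png

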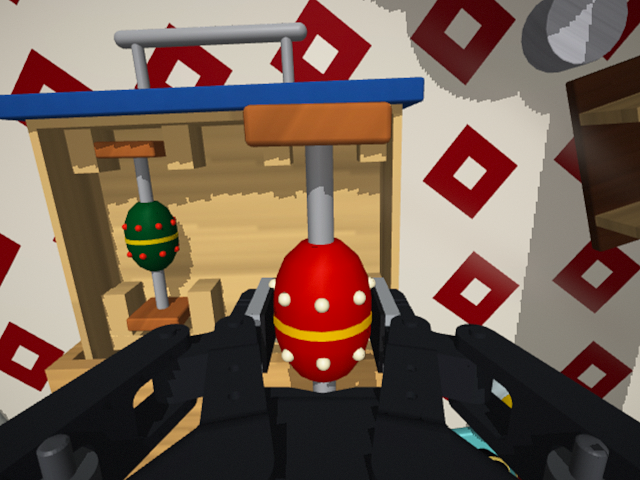

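Call:
{"fn": "arm_command", "kwargs": {"plan": [255,-0.1,1,0,0,255,-0.3,3.5,0,0.05,255,-0.5,7,0,0.1,255,-0.8,10.5,0,0.15,255,-1,14,0,0.2,255,-1.2,17.5,0,0.25,255,-1.5,21,0,0.3,255,-1.7,24.5,0,0.344]}}

```text
t: 30.8
tool_pos: [0.4952, 0.0478, 0.1558]
orientation: [-0.092, 0.996, 0.0, -0.001]
wrist_force: [-0.4, -0.1, -1.5]
opening: 0.0381
```

Call:
{"fn": "arm_command", "kwargs": {"plan": [255,-0.2,3.5,0,0,255,-0.4,7,0,0,255,-0.6,9.5,0,0,255,-0.8,11.2,0,0,255,-0.8,11.3,-3,0,255,-0.8,11.3,-5,0,255,-0.8,11.3,-6,0,255,-0.8,11.3,-6,0]}}

```text
t: 31.6
tool_pos: [0.487, 0.1587, 0.0952]
orientation: [-0.092, 0.996, -0.0, -0.002]
wrist_force: [0.2, -0.6, -0.1]
opening: 0.038
```

```bash
python3 - <<'E'
from h import *
o=get_obs();print(o['t'],o['tool_pos'],o['orientation'],o['opening'])
for n in ['wrist','side']: grab(n,n+'21')
g=load('side21')[0];cv2.imwrite('pics/s23.png',cv2.resize(g[180:320,200:360,::-1],None,fx=4.8,fy=4.2,interpolation=cv2.INTER_CUBIC))
E
```

```text
31.6 [0.48698937 0.15870068 0.09515723] [-9.15426795e-02  9.95798549e-01 -4.72037274e-04 -2.22819946e-03] 0.03801888745623074
```

View pics/wrist21.png

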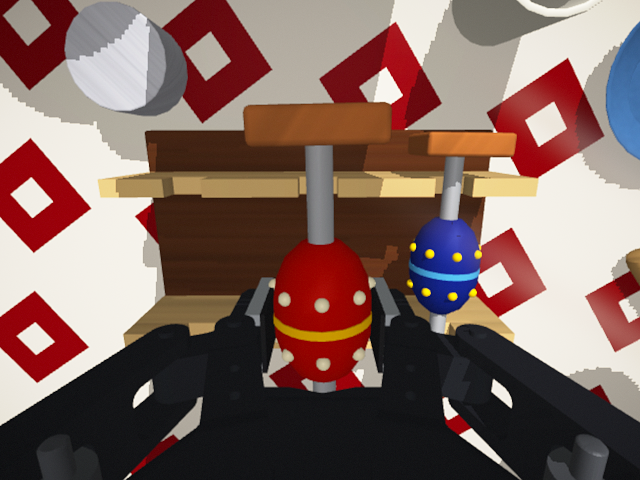

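View pics/s23.png

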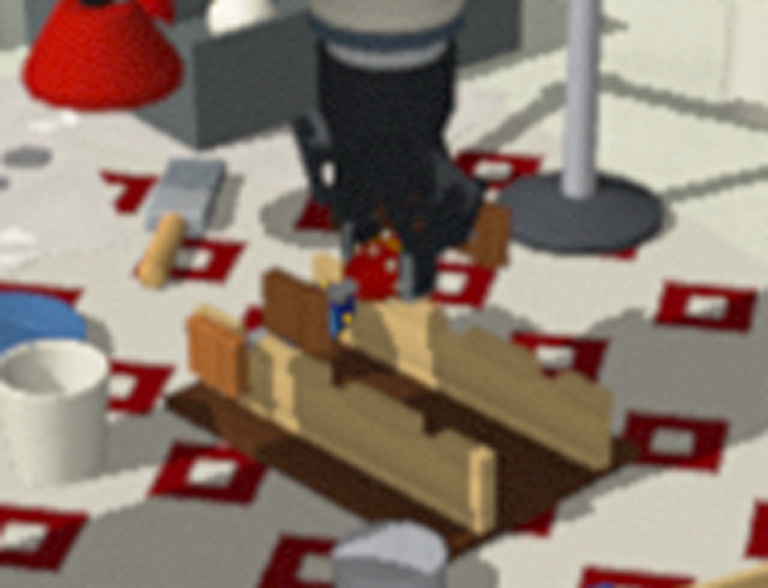

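Call:
{"fn": "arm_command", "kwargs": {"plan": [255,0.5,-0.05,-2,0,255,0.5,-0.05,-4,0,255,0.5,-0.05,-5.5,0,255,0.5,-0.05,-6.3,0,255,0.5,-0.05,-6.8,0,255,0.5,-0.05,-7.05,0,255,0.5,-0.05,-7.05,0]}}

```text
t: 32.4
tool_pos: [0.4943, 0.1586, 0.0271]
orientation: [-0.091, 0.996, 0.0, 0.0]
wrist_force: [0.3, -0.5, -1.3]
opening: 0.0384
```

```bash
python3 - <<'E'
from h import *
o=get_obs();print(o['t'],o['tool_pos'],o['wrist_force'],o['opening'])
for n in ['wrist','side']: grab(n,n+'22')
g=load('side22')[0];cv2.imwrite('pics/s24.png',cv2.resize(g[180:320,200:360,::-1],None,fx=4.8,fy=4.2,interpolation=cv2.INTER_CUBIC))
E
```

```text
32.4 [0.49429102 0.15858482 0.02706519] [ 0.31661037 -0.45144059 -1.31321866] 0.038387165297626306
```

View pics/wrist22.png

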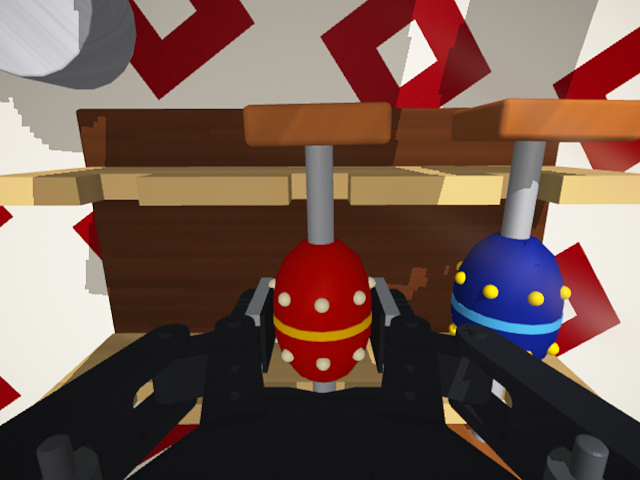

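View pics/s24.png

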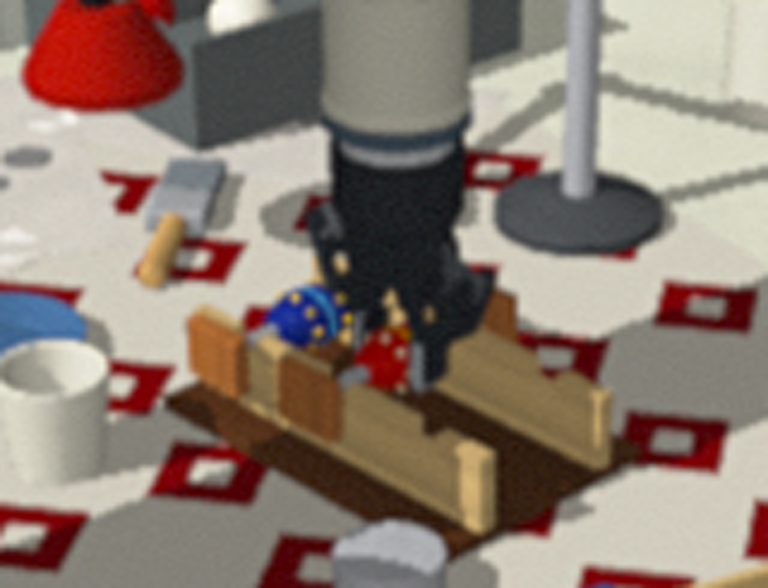

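Call:
{"fn": "arm_command", "kwargs": {"plan": [255,-0.1,0,-0.2,0,255,-0.1,0,-0.3,0,125,-0.1,0,-0.3,0,90,-0.1,0,-0.3,0,90,-0.1,0,-0.3,0,90,-0.1,0,-0.3,0]}}

```text
t: 33.1
tool_pos: [0.4929, 0.1585, 0.0237]
orientation: [-0.091, 0.996, 0.0, -0.0]
wrist_force: [0.5, -0.6, 0.4]
opening: 0.055
```

Call:
{"fn": "arm_command", "kwargs": {"plan": [90,0,0,2,0,90,0,0,5,0,90,0,0,10,0,90,0,0,15,0,90,0,0,19,0,90,0,-5,21,0,90,0,-10,21.5,0,90,0,-15,21.5,-0.07]}}

```text
t: 33.9
tool_pos: [0.4935, 0.0113, 0.2402]
orientation: [-0.057, 0.998, -0.0, 0.001]
wrist_force: [1.7, 0.2, 0.3]
opening: 0.0554
```

Call:
{"fn": "arm_command", "kwargs": {"plan": [115,0,-5,0,-0.08,115,0,-10,0,-0.15,115,0,-15,0,-0.22,115,-0.5,-20,0,-0.22,115,-1,-25,0,-0.22,115,-1.5,-30,0,-0.22,115,-1.8,-34.3,0,-0.22,115,-1.8,-34.3,0,-0.22]}}

```text
t: 34.7
tool_pos: [0.4742, -0.3354, 0.2384]
orientation: [0.055, 0.998, -0.001, 0.0]
wrist_force: [-0.1, 0.6, -0.6]
opening: 0.0469
```

```bash
python3 - <<'E'
from h import *
o=get_obs();print(o['t'],o['tool_pos'],o['orientation'],o['opening'])
for n in ['wrist','side']: grab(n,n+'23')
g=load('side23')[0];cv2.imwrite('pics/s25.png',cv2.resize(g[180:320,200:360,::-1],None,fx=4.8,fy=4.2,interpolation=cv2.INTER_CUBIC))
eggs('wrist23',.044,(230,150,400,290))
E
```

```text
34.7 [ 0.47421924 -0.33538115  0.23840058] [ 5.53080290e-02  9.98468941e-01 -8.87239716e-04  9.65573557e-05] 0.046943770967770124
red (245.5, 230.0) (68.0, 31.0) 90.0 [ 0.4877 -0.4191  0.044 ]
green (318.5, 236.0) (54.0, 35.0) 90.0 [ 0.5028 -0.3429  0.044 ]
```

View pics/wrist23.png

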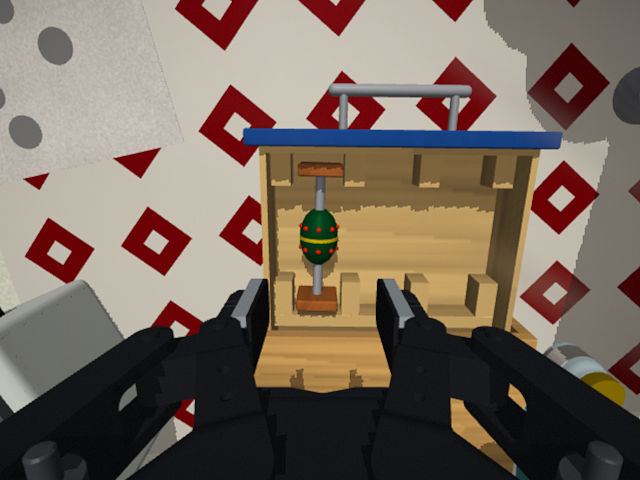

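View pics/s25.png

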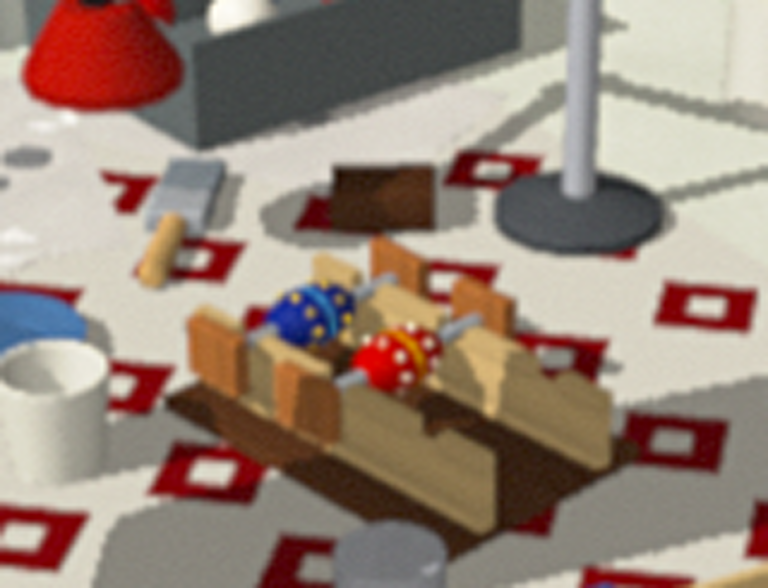

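Call:
{"fn": "arm_command", "kwargs": {"plan": [115,2.8,-0.6,-4,0,115,2.8,-0.6,-9,0,115,2.8,-0.6,-14,0,115,2.8,-0.6,-17,0,115,2.8,-0.6,-17,0,115,2.8,-0.6,-17,0]}}

```text
t: 35.4
tool_pos: [0.5034, -0.3356, 0.0692]
orientation: [0.053, 0.999, 0.0, -0.0]
wrist_force: [0.4, 0.1, -0.2]
opening: 0.0465
```

```bash
python3 - <<'E'
from h import *
o=get_obs();print(o['t'],o['tool_pos'],o['orientation'],o['opening'])
for n in ['wrist']: grab(n,n+'24')
eggs('wrist24',.044,(230,150,430,390))
E
```

```text
35.4 [ 0.50339793 -0.33556839  0.06923207] [ 5.28228561e-02  9.98603855e-01  2.23745109e-04 -1.89780802e-04] 0.04651726984640186
red (338.0, 247.9) (8.0, 18.4) 48.8 [ 0.4958 -0.3258  0.044 ]
green (309.0, 262.5) (101.0, 68.0) 90.0 [ 0.5028 -0.3432  0.044 ]
```

View pics/wrist24.png

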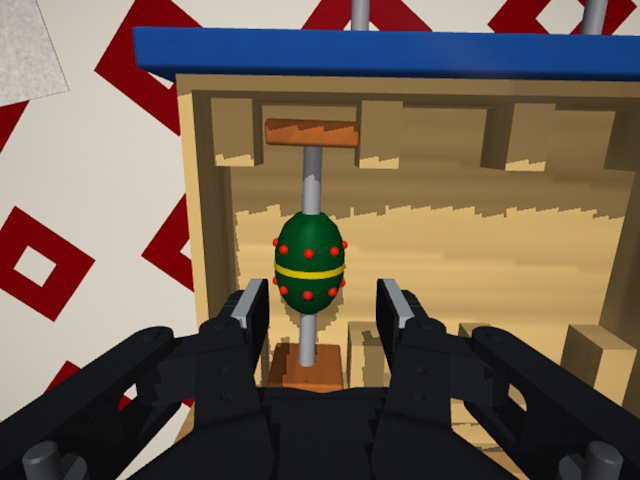

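Call:
{"fn": "arm_command", "kwargs": {"plan": [115,-0.05,-0.75,0,0,115,-0.05,-0.75,-2,0,115,-0.05,-0.75,-4,0,115,-0.05,-0.75,-5,0,115,-0.05,-0.75,-5.6,0,115,-0.05,-0.75,-6.1,0,115,-0.05,-0.75,-6.1,0]}}

```text
t: 36.15
tool_pos: [0.5051, -0.3453, 0.0104]
orientation: [0.053, 0.999, -0.001, 0.002]
wrist_force: [2.1, 4.2, 12.7]
opening: 0.0467
```

Call:
{"fn": "arm_command", "kwargs": {"plan": [115,0,0,-0.1,0,255,0,0,-0.1,0,255,0,0,-0.1,0,255,0,0,-0.1,0,255,0,0,-0.1,0]}}

```text
t: 36.65
tool_pos: [0.5057, -0.346, 0.0103]
orientation: [0.054, 0.999, -0.002, 0.003]
wrist_force: [0.3, 1.4, 18.8]
opening: 0.0384
```

Call:
{"fn": "arm_command", "kwargs": {"plan": [255,0,0,1,0,255,0,0,3,0,255,0,0,6,0,255,0,0,9,0,255,0,0,12,0,255,0,0,15,0,255,0,0,15,0]}}

```text
t: 37.35
tool_pos: [0.5047, -0.3457, 0.1618]
orientation: [0.053, 0.999, -0.002, 0.003]
wrist_force: [0.7, -0.4, -0.5]
opening: 0.038
```

```bash
python3 - <<'E'
from h import *
o=get_obs();print(o['t'],o['tool_pos'],o['orientation'],o['opening'])
for n in ['wrist','side']: grab(n,n+'25')
E
```

```text
37.35 [ 0.50474175 -0.3457213   0.16181469] [ 0.05337144  0.99856739 -0.00202571  0.00324975] 0.0380436034980944
```

View pics/wrist25.png

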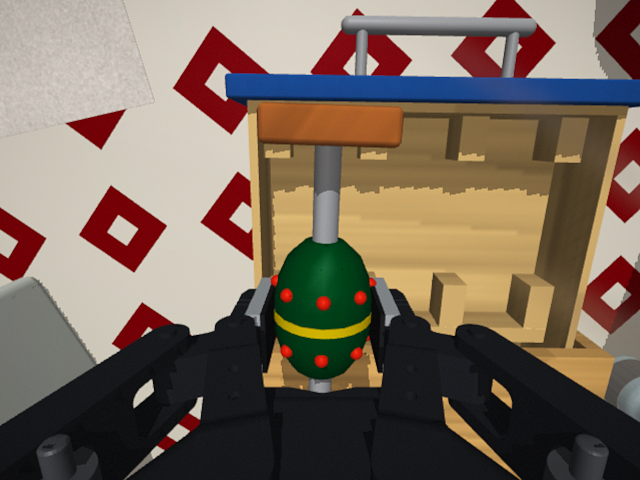

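Call:
{"fn": "arm_command", "kwargs": {"plan": [255,0,1,0,0,255,0,3.5,0,0.05,255,0,7,0,0.1,255,0,10.5,0,0.15,255,0,14,0,0.2,255,0,17.5,0,0.25,255,0,21,0,0.3,255,0,24.5,0,0.33]}}

```text
t: 38.25
tool_pos: [0.5009, -0.0969, 0.1552]
orientation: [-0.112, 0.994, 0.001, -0.001]
wrist_force: [0.2, 0.3, -1.6]
opening: 0.0382
```

Call:
{"fn": "arm_command", "kwargs": {"plan": [255,0,3.5,0,0,255,0,7,0,0,255,0,10.5,0,0,255,0,13.5,0,0,255,0,15.5,0,0,255,0,17,0,0,255,0,18.4,0,0,255,0,18.4,0,0]}}

```text
t: 39.05
tool_pos: [0.5021, 0.0861, 0.1561]
orientation: [-0.112, 0.994, 0.0, -0.0]
wrist_force: [-0.1, 0.1, -1.7]
opening: 0.0382
```

Call:
{"fn": "arm_command", "kwargs": {"plan": [255,0,0,-3,0,255,0,0,-5,0,255,0,0,-6,0,255,0,0,-6,0]}}

```text
t: 39.45
tool_pos: [0.5015, 0.0842, 0.0954]
orientation: [-0.111, 0.994, -0.0, -0.001]
wrist_force: [0.3, 0.0, -1.5]
opening: 0.0381
```

```bash
python3 - <<'E'
from h import *
o=get_obs();print(o['t'],o['tool_pos'],o['orientation'],o['opening'])
for n in ['wrist','side']: grab(n,n+'26')
g=load('side26')[0];cv2.imwrite('pics/s26.png',cv2.resize(g[180:320,200:360,::-1],None,fx=4.8,fy=4.2,interpolation=cv2.INTER_CUBIC))
E
```

```text
39.45 [0.50146181 0.08423391 0.09540678] [-1.11037053e-01  9.93815248e-01 -1.38723747e-04 -1.41654422e-03] 0.03812835361427392
```

View pics/wrist26.png

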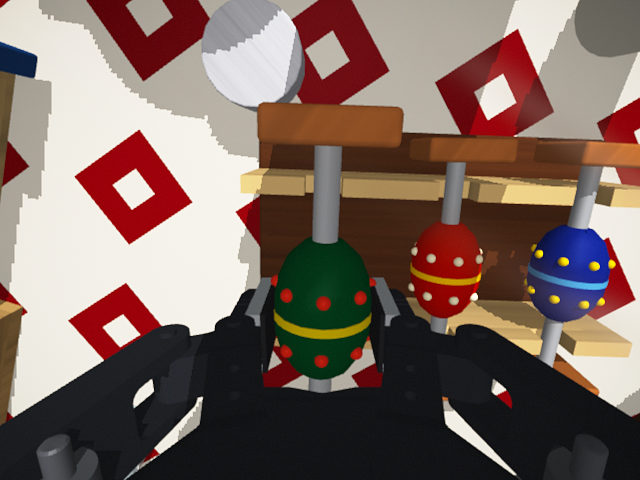

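View pics/s26.png

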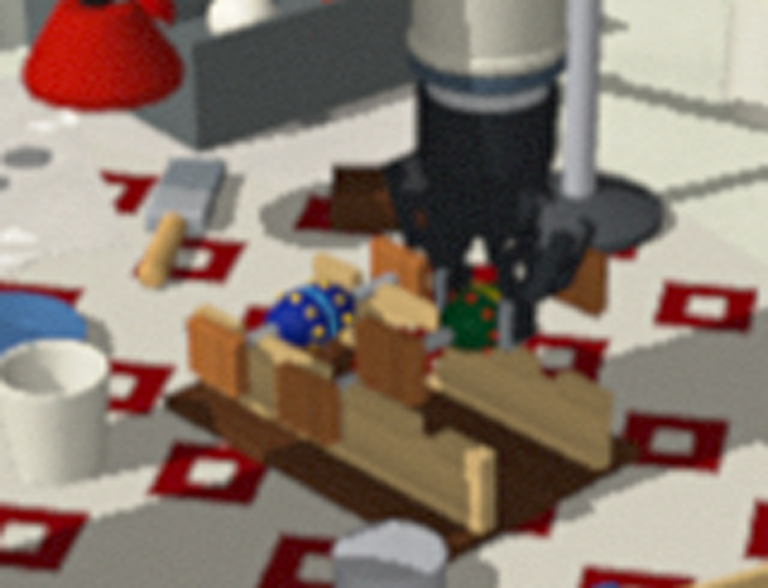

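Call:
{"fn": "arm_command", "kwargs": {"plan": [255,0.4,0,-2,0,255,0.4,0,-4,0,255,0.4,0,-5.5,0,255,0.4,0,-6.2,0,255,0.4,0,-6.6,0,255,0.4,0,-6.8,0,255,0.4,0,-6.8,0]}}

```text
t: 40.25
tool_pos: [0.507, 0.085, 0.0292]
orientation: [-0.111, 0.994, 0.0, 0.0]
wrist_force: [0.2, 0.7, -1.7]
opening: 0.0382
```

```bash
python3 - <<'E'
from h import *
o=get_obs();print(o['t'],o['tool_pos'],o['wrist_force'],o['opening'])
for n in ['wrist','side']: grab(n,n+'27')
g=load('side27')[0];cv2.imwrite('pics/s27.png',cv2.resize(g[180:320,200:360,::-1],None,fx=4.8,fy=4.2,interpolation=cv2.INTER_CUBIC))
E
```

```text
40.25 [0.50695364 0.0849999  0.02917489] [ 0.23219058  0.65212024 -1.66616138] 0.03822378057602899
```

View pics/wrist27.png

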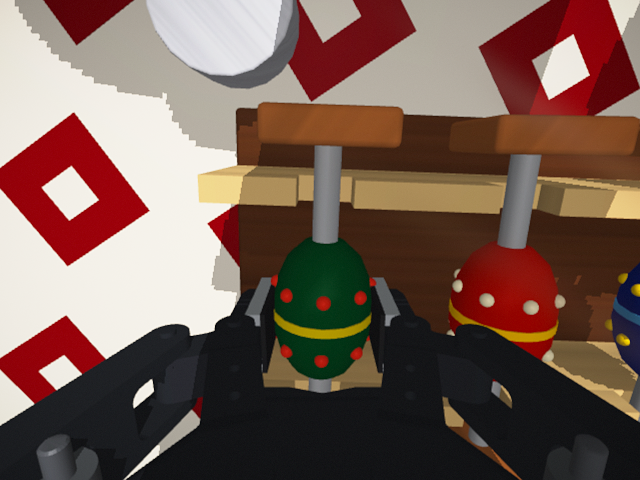

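View pics/s27.png

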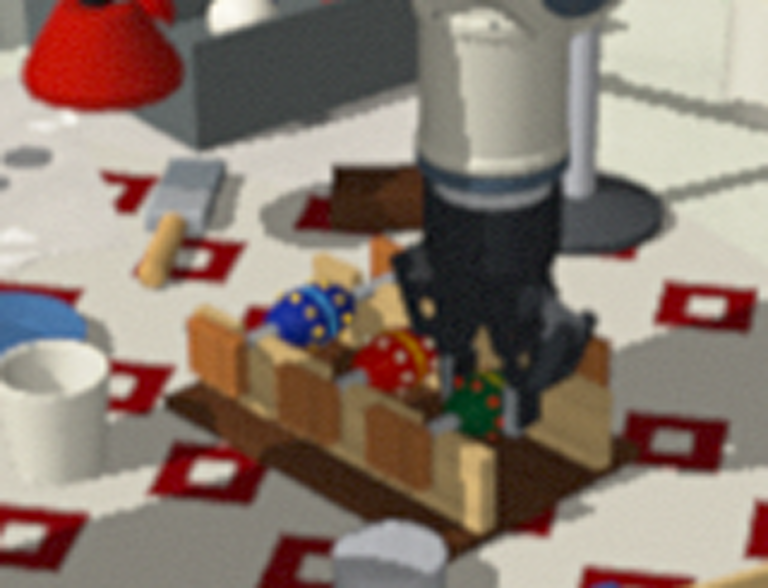

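Call:
{"fn": "arm_command", "kwargs": {"plan": [255,-0.1,0,-0.2,0,255,-0.1,0,-0.35,0,255,-0.1,0,-0.35,0,125,-0.1,0,-0.35,0,90,-0.1,0,-0.35,0,90,-0.1,0,-0.35,0,90,-0.1,0,-0.35,0]}}

```text
t: 41.05
tool_pos: [0.5054, 0.085, 0.025]
orientation: [-0.111, 0.994, -0.0, -0.0]
wrist_force: [-0.4, 0.9, -0.4]
opening: 0.055
```

Call:
{"fn": "arm_command", "kwargs": {"plan": [90,0,0,2,0,90,0,0,5,0,90,0,0,10,0,90,0,0,15,0,90,0,-2,20,-0.1,90,-2,-6,20,-0.24,90,-4,-11,20,-0.38,90,-6,-16,20,-0.52]}}

```text
t: 41.85
tool_pos: [0.4477, -0.069, 0.2257]
orientation: [0.15, 0.989, -0.0, 0.001]
wrist_force: [0.8, -1.1, 0.7]
opening: 0.0553
```

```bash
python3 - <<'E'
from h import *
o=get_obs();print(o['t'],o['tool_pos'],o['orientation'],o['opening'],o['q'])
for n in ['top','side']: grab(n,n+'28')
g=load('side28')[0];cv2.imwrite('pics/s28.png',cv2.resize(g[180:320,200:360,::-1],None,fx=4.8,fy=4.2,interpolation=cv2.INTER_CUBIC))
g=load('top28')[0];cv2.imwrite('pics/s29.png',cv2.resize(g[195:295,230:360,::-1],None,fx=6,fy=6,interpolation=cv2.INTER_CUBIC))
E
```

```text
41.85 [ 0.44765731 -0.06904486  0.22568803] [ 1.50008898e-01  9.88684413e-01 -5.72268373e-05  6.76595522e-04] 0.05526774458587277 [-1.56255862e-01  6.15929675e-02  1.96721981e+00 -1.19116232e-04
  1.11142606e+00 -1.42584483e+00]
```

View pics/s28.png

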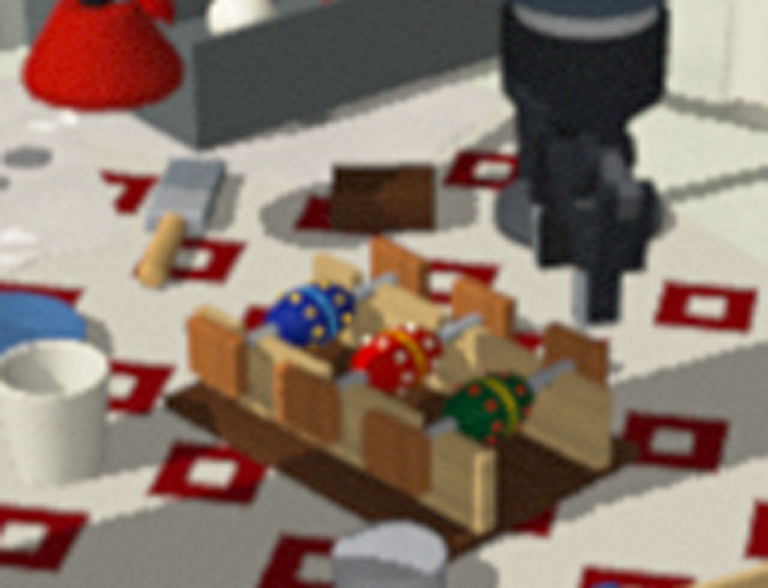

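View pics/s29.png

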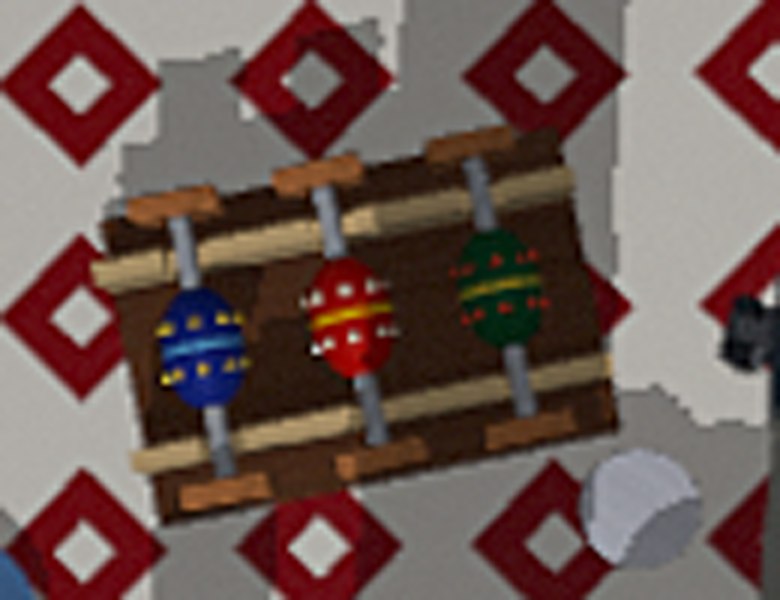

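Call:
{"fn": "arm_command", "kwargs": {"plan": [183,-1,-2.5,0,-0.14,183,-2,-5,0,-0.28,183,-3,-7.5,0,-0.42,183,-4,-10,0,-0.56,183,-5,-12.5,0,-0.7,183,-6,-15,0,-0.84,183,-7,-17,0,-0.98,183,-8.1,-18.5,0,-1.12]}}

```text
t: 42.75
tool_pos: [0.3673, -0.2537, 0.2251]
orientation: [0.653, 0.758, 0.0, 0.0]
wrist_force: [1.2, -0.3, -1.2]
opening: 0.0241
```

Call:
{"fn": "arm_command", "kwargs": {"plan": [183,0,0,0,-0.14,183,0,0,0,-0.26,183,0,0,0,-0.26,183,0,0,0,-0.26]}}

```text
t: 43.15
tool_pos: [0.3676, -0.2526, 0.225]
orientation: [0.742, 0.67, 0.0, -0.0]
wrist_force: [-0.2, -0.8, -0.5]
opening: 0.0242
```

```bash
python3 - <<'E'
from h import *
o=get_obs();print(o['t'],o['tool_pos'],o['orientation'],o['opening'],o['q'])
x,y=o['orientation'][:2];print(2*np.arctan2(y,x)-np.pi/2)
for n in ['wrist']: grab(n,n+'29')
E
```

```text
43.15 [ 0.36755379 -0.25258629  0.22503694] [ 7.42106823e-01  6.70281620e-01  2.28862248e-05 -1.15502672e-04] 0.024166994040176314 [-6.05532702e-01  5.14261099e-02  1.97972858e+00  1.08679918e-04
  1.11065238e+00 -5.03961079e-01]
-0.10161989595552723
```

View pics/wrist29.png

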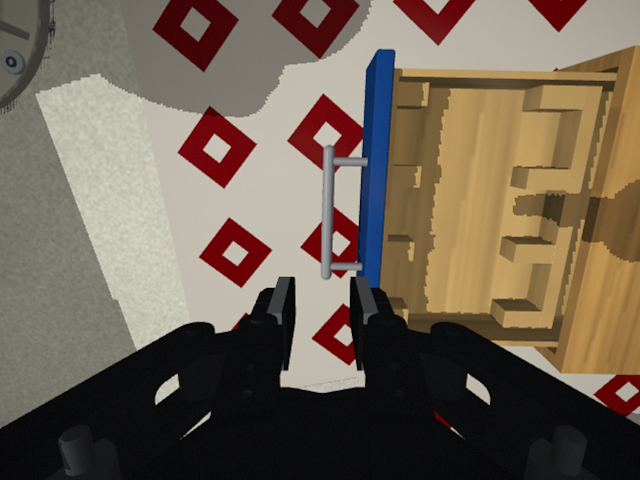

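```bash
python3 - <<'E'
from h import *
a=onz('wrist29',329,147,.064);b=onz('wrist29',326,278,.064);print(a,b,(a+b)/2,np.arctan2(-(a-b)[0],(a-b)[1]),np.linalg.norm(a-b))
E
```

```text
[ 0.37986919 -0.19084076  0.064     ] [ 0.36476516 -0.31658437  0.064     ] [ 0.37231718 -0.25371257  0.064     ] -0.11954497176239041 0.1266474918954615
```

Call:
{"fn": "arm_command", "kwargs": {"plan": [183,0.5,-0.1,-4,-0.015,183,0.5,-0.1,-9,-0.015,183,0.5,-0.1,-13,-0.015,183,0.5,-0.1,-15,-0.015,183,0.5,-0.1,-17,-0.015,183,0.5,-0.1,-18.5,-0.015,183,0.5,-0.1,-19.9,-0.015,183,0.5,-0.1,-19.9,-0.015]}}

```text
t: 44.0
tool_pos: [0.3715, -0.253, 0.0247]
orientation: [0.748, 0.664, -0.0, -0.001]
wrist_force: [-0.3, -0.3, 0.7]
opening: 0.0238
```

Call:
{"fn": "arm_command", "kwargs": {"plan": [255,0,0,0,0,255,0,0,0,0,255,0,0,0,0,255,0,0,0,0], "force": 60}}

```text
t: 44.4
tool_pos: [0.3724, -0.2538, 0.0264]
orientation: [0.748, 0.663, 0.0, 0.0]
wrist_force: [1.4, 2.8, -5.1]
opening: 0.0091
```

Call:
{"fn": "arm_command", "kwargs": {"plan": [255,1,-0.12,0,0,255,2.5,-0.29,0,0,255,4,-0.47,0,0,255,5.5,-0.65,0,0,255,7,-0.82,0,0,255,8.5,-1,0,0,255,10,-1.17,0,0,255,11.5,-1.35,0,0]}}

```text
t: 45.2
tool_pos: [0.4892, -0.268, 0.0264]
orientation: [0.748, 0.663, 0.0, 0.001]
wrist_force: [-2.1, -1.9, 1.8]
opening: 0.0086
```

Call:
{"fn": "arm_command", "kwargs": {"plan": [255,1.2,-0.14,0,0,255,2.4,-0.28,0,0,255,3.5,-0.41,0,0,255,4.5,-0.53,0,0,255,5.3,-0.62,0,0,255,5.8,-0.68,0,0,255,6.1,-0.71,0,0,255,6.1,-0.71,0,0]}}

```text
t: 46.0
tool_pos: [0.5486, -0.2752, 0.0264]
orientation: [0.748, 0.663, -0.0, 0.0]
wrist_force: [-2.1, -5.5, 4.7]
opening: 0.0087
```

Push a touch further to feel the stop.

Call:
{"fn": "arm_command", "kwargs": {"plan": [255,0.2,-0.02,0,0,255,0.4,-0.05,0,0,255,0.4,-0.05,0,0]}}

```text
t: 46.3
tool_pos: [0.5485, -0.2752, 0.0263]
orientation: [0.748, 0.663, -0.003, -0.003]
wrist_force: [-18.3, -5.6, 17.8]
opening: 0.0084
```

Call:
{"fn": "arm_command", "kwargs": {"plan": [190,0,0,0,0,183,0,0,0,0,183,-0.3,0,0,0,183,-0.3,0,0.5,0,183,-0.3,0,4,0,183,-0.3,0,8,0,183,-0.3,0,13,0,183,-0.3,0,18,0]}}

```text
t: 47.1
tool_pos: [0.549, -0.2745, 0.208]
orientation: [0.749, 0.663, 0.0, -0.0]
wrist_force: [0.8, -0.0, -0.5]
opening: 0.0239
```

Call:
{"fn": "arm_command", "kwargs": {"plan": [0,-3,1,5,0,0,-7,4,9,0,0,-10,8,13,0,0,-12,12,15,0,0,-12,16,15,0]}}

```text
t: 47.6
tool_pos: [0.4326, -0.1322, 0.3543]
orientation: [0.749, 0.662, 0.001, 0.002]
wrist_force: [1.5, 1.3, -0.8]
opening: 0.0855
```

```bash
python3 - <<'E'
from h import *
o=get_obs();print(o['t'],o['tool_pos'],o['orientation'],o['opening'],o['q'])
x,y=o['orientation'][:2];print(2*np.arctan2(y,x)-np.pi/2)
for n in ['side','top']: grab(n,n+'30')
E
```

```text
47.6 [ 0.43258514 -0.13222351  0.35425986] [0.74923515 0.66230139 0.00092143 0.00164719] 0.08554938007154596 [-2.99843855e-01 -4.54548773e-02  1.78975707e+00 -1.42005231e-04
  1.39351826e+00 -1.76798392e-01]
-0.12302068377785158
```

View pics/top30.png

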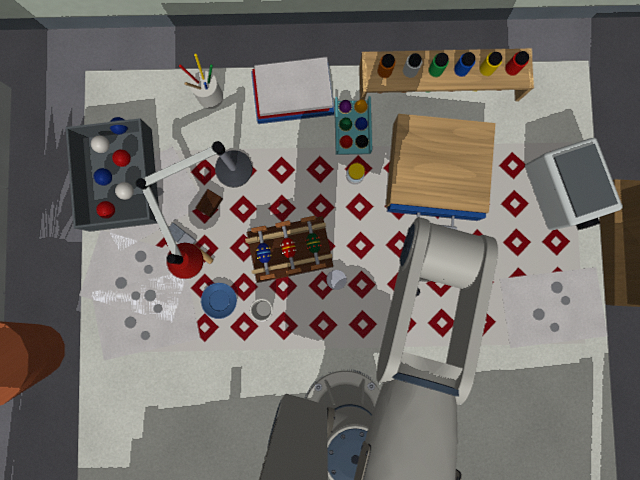

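View pics/side30.png

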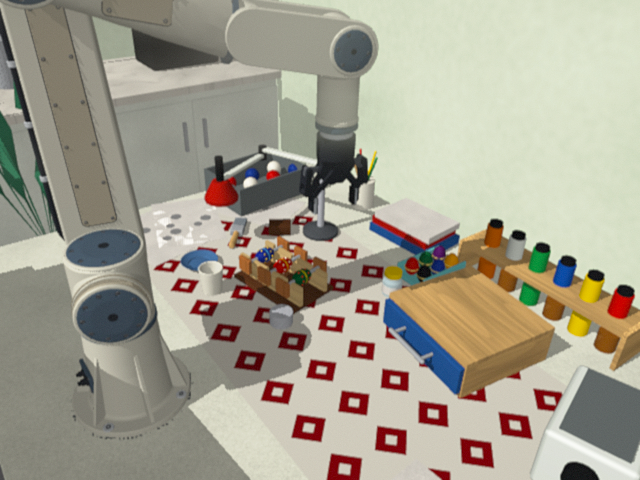

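```bash
python3 - <<'E'
from h import *
g=load('top30')[0];cv2.imwrite('pics/s30.png',cv2.resize(g[230:290,140:220,::-1],None,fx=8,fy=8,interpolation=cv2.INTER_CUBIC))
E
```

```text
(no output)
```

View pics/s30.png

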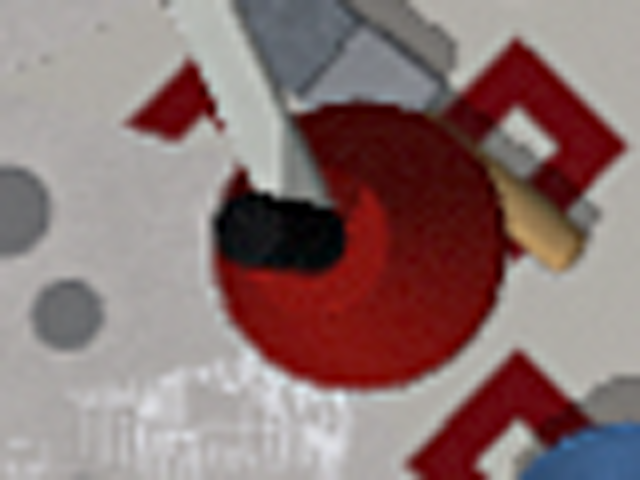

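Call:
{"fn": "arm_command", "kwargs": {"plan": [0,0.2,5,0,0,0,0.4,10,0,0,0,0.6,15,0,0,0,0.8,20,0,0,0,1,25,0,0,0,1.1,30,0,0,0,1.2,35,0,0,0,1.3,40,0,0]}}

```text
t: 48.5
tool_pos: [0.4464, 0.2693, 0.3514]
orientation: [0.748, 0.663, 0.0, 0.0]
wrist_force: [1.6, -0.7, 0.6]
opening: 0.0853
```

Call:
{"fn": "arm_command", "kwargs": {"plan": [0,0.3,5,0,0,0,0.5,10,0,0,0,0.5,14,0,0,0,0.5,16.5,0,0,0,0.5,16.5,0,0,0,0.5,16.5,0,0]}}

```text
t: 49.1
tool_pos: [0.4515, 0.4321, 0.3508]
orientation: [0.748, 0.663, -0.001, 0.0]
wrist_force: [-0.5, -0.0, 0.8]
opening: 0.0853
```

```bash
python3 - <<'E'
from h import *
o=get_obs();print(o['t'],o['tool_pos'],o['orientation'],o['opening'],o['q'])
for n in ['wrist']: grab(n,n+'31')
E
```

```text
49.1 [0.45148267 0.43211962 0.35075773] [ 7.48221999e-01  6.63448125e-01 -6.22122419e-04  1.95579530e-04] 0.08532179816304288 [ 7.61289582e-01  2.57170585e-01  1.45665201e+00 -3.49793165e-04
  1.42902754e+00  8.81299527e-01]
```

View pics/wrist31.png

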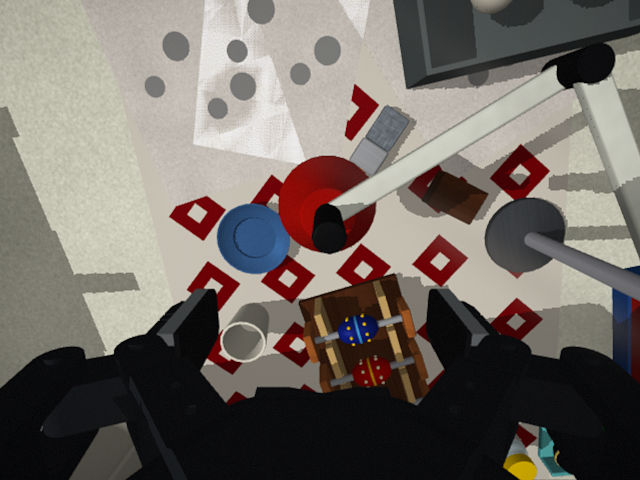

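```bash
python3 - <<'E'
from h import *
print(onz('top30',169.8,258.8,.292),onz('wrist31',329,240,.292), onz('wrist31',328,201,.155), onz('top30',140+360/8,230+245/8,.155))
E
```

```text
[0.45436512 0.43857333 0.292     ] [0.45621506 0.43507259 0.292     ] [0.4582155 0.4390797 0.155    ] [0.45522144 0.43813777 0.155     ]
```

Call:
{"fn": "arm_command", "kwargs": {"plan": [0,0.35,0.55,-2,0,0,0.35,0.55,-5,0,0,0.35,0.55,-8,0,0,0.35,0.55,-10.5,0,0,0.35,0.55,-12.3,0,0,0.35,0.55,-12.3,0]}}

```text
t: 49.75
tool_pos: [0.4543, 0.4352, 0.2261]
orientation: [0.749, 0.663, -0.002, 0.0]
wrist_force: [-0.5, -0.0, -0.2]
opening: 0.0853
```

Call:
{"fn": "arm_command", "kwargs": {"plan": [255,0,0,0,0,255,0,0,0,0,255,0,0,0,0,255,0,0,0,0,255,0,0,0,0,255,0,0,0,0,255,0,0,0,0], "force": 40}}

```text
t: 50.45
tool_pos: [0.4555, 0.438, 0.2295]
orientation: [0.749, 0.663, 0.001, 0.0]
wrist_force: [0.5, -1.7, 5.5]
opening: 0.0228
```

```bash
python3 - <<'E'
from h import *
o=get_obs();print(o['t'],o['tool_pos'],o['wrist_force'],o['opening'])
for n in ['side','wrist']: grab(n,n+'32')
g=load('side32')[0];cv2.imwrite('pics/s32.png',cv2.resize(g[80:260,160:340,::-1],None,fx=3.3,fy=3.3,interpolation=cv2.INTER_CUBIC))
E
```

```text
50.45 [0.45554322 0.4380482  0.22946762] [ 0.47817631 -1.71526992  5.52680379] 0.022794046148308832
```

View pics/s32.png

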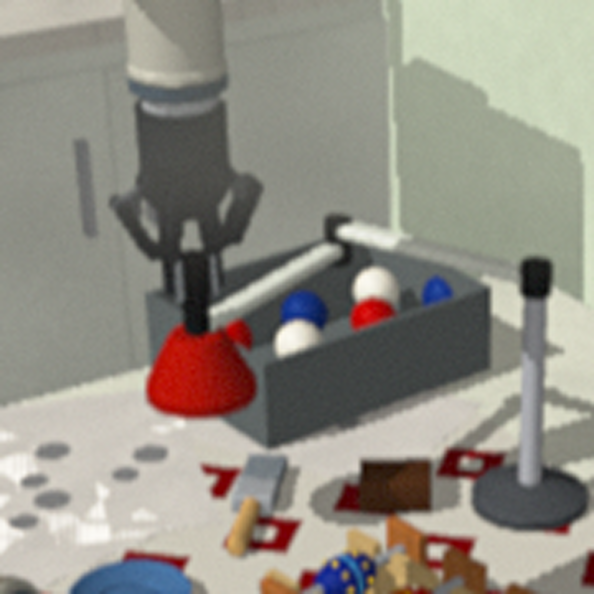

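Call:
{"fn": "arm_command", "kwargs": {"plan": [255,0.1,-0.5,0,0,255,0.2,-1.5,0,0,255,0.4,-3,0,0,255,0.6,-4.5,0,0,255,0.8,-6,0,0,255,1,-7.5,0,0,255,1.2,-9,0,0,255,1.4,-10.5,0,0]}}

```text
t: 51.35
tool_pos: [0.4692, 0.3331, 0.2294]
orientation: [0.748, 0.663, 0.001, -0.0]
wrist_force: [-2.9, 1.7, 5.7]
opening: 0.0233
```

Call:
{"fn": "arm_command", "kwargs": {"plan": [255,0.2,-1.5,0,0,255,0.4,-3,0,0,255,0.6,-4.5,0,0,255,0.8,-6,0,0,255,1,-7.5,0,0,255,1.2,-9,0,0,255,1.3,-10.5,0,0,255,1.4,-12,0,0]}}

```text
t: 52.15
tool_pos: [0.484, 0.2129, 0.2294]
orientation: [0.748, 0.663, 0.001, 0.0]
wrist_force: [0.5, 4.1, 6.5]
opening: 0.0232
```

Call:
{"fn": "arm_command", "kwargs": {"plan": [255,0.2,-1.5,0,0,255,0.4,-3,0,0,255,0.6,-4.5,0,0,255,0.8,-5.2,0,0,255,0.8,-5.5,0,0,255,0.8,-5.5,0,0]}}

```text
t: 52.75
tool_pos: [0.4917, 0.1574, 0.2294]
orientation: [0.749, 0.663, 0.001, 0.0]
wrist_force: [0.5, 0.2, 9.0]
opening: 0.0235
```

```bash
python3 - <<'E'
from h import *
o=get_obs();print(o['t'],o['tool_pos'],o['wrist_force'],o['opening'])
for n in ['side','wrist','top']: grab(n,n+'33')
g=load('side33')[0];cv2.imwrite('pics/s33.png',cv2.resize(g[100:320,160:380,::-1],None,fx=2.7,fy=2.7,interpolation=cv2.INTER_CUBIC))
E
```

```text
52.75 [0.49173462 0.15737609 0.22938581] [0.5159592  0.18543188 8.95688084] 0.023456297237110273
```

View pics/s33.png

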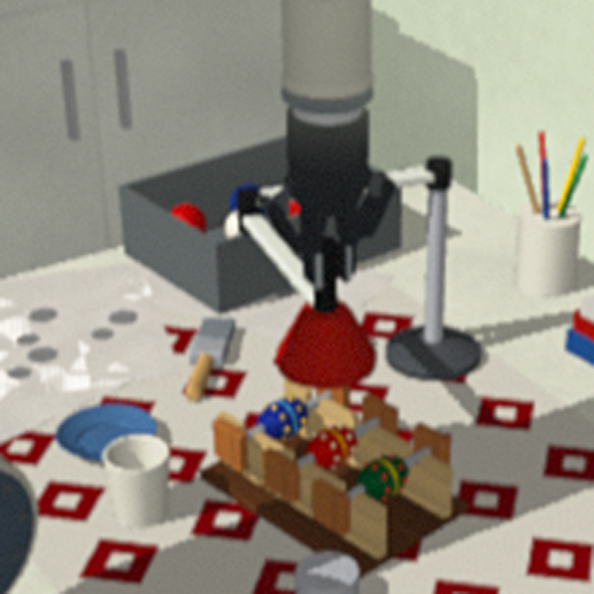

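View pics/wrist33.png

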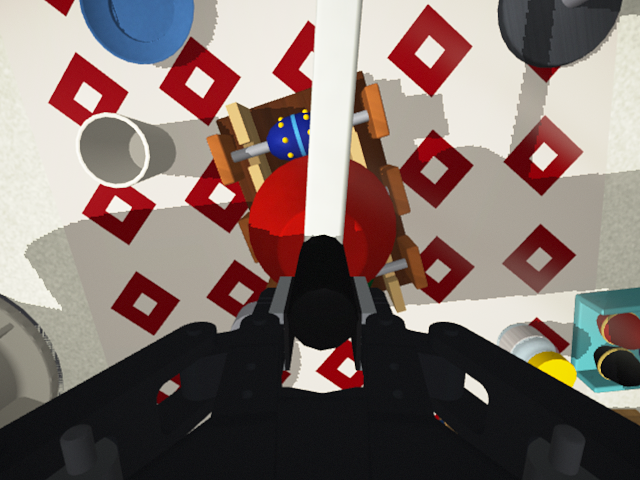

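Call:
{"fn": "arm_command", "kwargs": {"plan": [150,0,0,0,0,80,0,0,0,0,0,0,0,0,0,0,0,0,0,0,0,0,0,2,0,0,0,0,5,0,0,0,0,9,0,0,0,0,13,0]}}

```text
t: 53.7
tool_pos: [0.4906, 0.1576, 0.3594]
orientation: [0.749, 0.663, -0.001, -0.0]
wrist_force: [1.8, 0.9, -0.3]
opening: 0.0853
```

Call:
{"fn": "arm_command", "kwargs": {"plan": [0,0,-5,3,0,0,-1,-10,3,0,0,-3,-15,3,0,0,-5,-20,3,0,0,-8,-25,3,0,0,-10,-30,3,0,0,-10,-35,3,0,0,-10,-35,3,0]}}

```text
t: 54.5
tool_pos: [0.3897, -0.1952, 0.3886]
orientation: [0.749, 0.662, -0.0, 0.001]
wrist_force: [0.1, -0.5, -1.2]
opening: 0.0854
```

```bash
python3 - <<'E'
from h import *
o=get_obs();print(o['t'],o['tool_pos'],o['wrist_force'],o['opening'])
for n in ['side','top']: grab(n,n+'34')
g=load('side34')[0];cv2.imwrite('pics/s34.png',cv2.resize(g[140:340,180:460,::-1],None,fx=2.8,fy=2.8,interpolation=cv2.INTER_CUBIC))
g=load('top34')[0];cv2.imwrite('pics/s35.png',cv2.resize(g[130:330,160:380,::-1],None,fx=3.5,fy=3,interpolation=cv2.INTER_CUBIC))
E
```

```text
54.5 [ 0.3897251  -0.19516522  0.3886267 ] [ 0.11735751 -0.52973242 -1.24536347] 0.08539943529394722
```

View pics/s34.png

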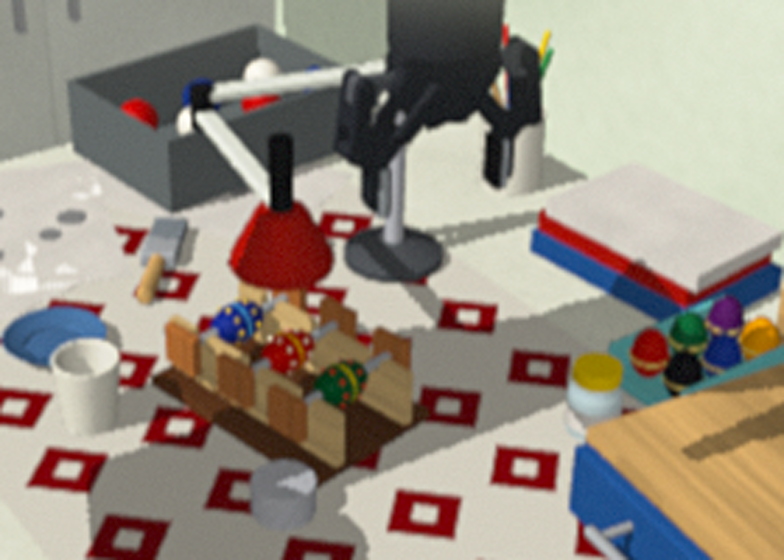

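View pics/s35.png

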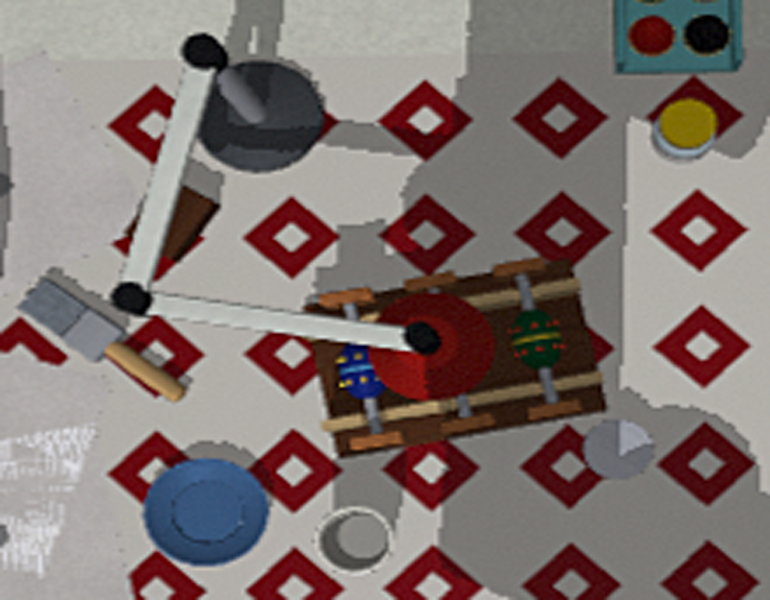

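```bash
python3 - <<'E'
from h import *
b=lambda x,y,z:onz('top34',160+x/3.5,130+y/3,z).round(4)
print('knob',b(424,336,.292),'shade rim centre',b(432,346,.155))
g=load('top34')[0];hsv=cv2.cvtColor(np.ascontiguousarray(g),cv2.COLOR_RGB2HSV)
for n,x,y,z,old in [('cup',355,540,.075,(.3115,.2384)),('saucer',207,512,.018,(.3385,.3719)),('candle',620,449,.035,(.3957,.016)),('wax',688,124,.075,(.713,-.0447)),('stamp',190,218,.035,(.6275,.3926))]: print(n,b(x,y,z)[:2],old)
# same colour measure of bystanders, first vs last frames
a0=load('top0')[0].astype(int);d=np.abs(a0-g.astype(int)).sum(2)
print(get_obs()['t'])
c=np.array([.4915,.158]);th=.183
E
```

```text
knob [0.4905 0.1631 0.292 ] shade rim centre [0.492  0.1666 0.155 ]
cup [0.3115 0.2383] (0.3115, 0.2384)
saucer [0.3385 0.372 ] (0.3385, 0.3719)
candle [0.3947 0.0154] (0.3957, 0.016)
wax [ 0.713  -0.0477] (0.713, -0.0447)
stamp [0.6345 0.3821] (0.6275, 0.3926)
54.6
```

Call:
{"fn": "arm_command", "kwargs": {"plan": [0,0,-4,0,0,0,-2,-8,0,0,0,-2,-8,0,0,0,-2,-8,0,0,0,-2,-8,0,0,0,-2,-8,0,0,0,-2,-8,0,0,0,-2,-8,0,0]}}

```text
t: 55.4
tool_pos: [0.3714, -0.2716, 0.3885]
orientation: [0.748, 0.664, 0.0, 0.0]
wrist_force: [0.2, -0.0, -0.6]
opening: 0.0859
```

```bash
python3 - <<'E'
from h import *
for n in ['side','top']: grab(n,n+'35')
g=load('top35')[0];h=cv2.cvtColor(np.ascontiguousarray(g),cv2.COLOR_RGB2HSV)
m=((((h[...,0]<6)|(h[...,0]>172))&(h[...,1]>150))*255).astype(np.uint8);q=np.zeros_like(m);q[222:268,264:304]=m[222:268,264:304]
q=cv2.morphologyEx(q,cv2.MORPH_OPEN,np.ones((5,5)))
cs,_=cv2.findContours(q,cv2.RETR_EXTERNAL,cv2.CHAIN_APPROX_NONE);c=max(cs,key=cv2.contourArea)
(u,v),r=cv2.minEnclosingCircle(c);print(u,v,r,onz('top35',u,v,.155),onz('top35',u+r,v,.155)-onz('top35',u,v,.155))
g=load('side35')[0];cv2.imwrite('pics/s36.png',cv2.resize(g[140:340,180:460,::-1],None,fx=2.8,fy=2.8,interpolation=cv2.INTER_CUBIC))
cv2.imwrite('pics/s37.png',load('top35')[0][:,:,::-1])
E
```

```text
282.86236572265625 244.8342742919922 18.654586791992188 [0.49344609 0.16814736 0.155     ] [-0.00102024 -0.05143084  0.        ]
```

View pics/s36.png

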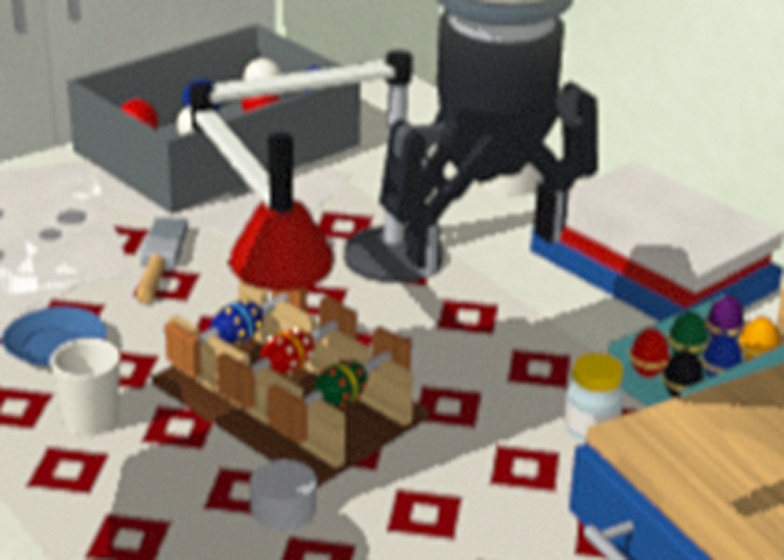

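View pics/s37.png

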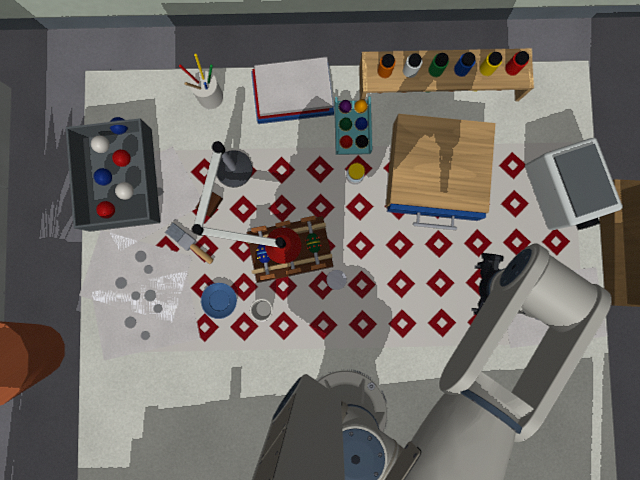

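```bash
python3 - <<'E'
from h import *
print(onz('side35',180+281/2.8,140+262/2.8,.155),onz('side35',180+281/2.8,140+141/2.8,.292))
print('expected px for (.4915,.158):',proj('side35',[.4915,.158,.292]),proj('top35',[.4915,.158,.292]),'seen',180+281/2.8,140+141/2.8)
# rack corners in side: sanity, near corner & right corner of board top z=.012
print([proj('side35',[.4915+a*np.cos(.183)-b*np.sin(.183),.158+a*np.sin(.183)+b*np.cos(.183),.012]).round(1).tolist() for a,b in [(-.08,-.12),(.08,-.12),(-.08,.12)]], [(180+330/2.8,140+472/2.8),(180+422/2.8,140+408/2.8),(180+157/2.8,140+378/2.8)])
E
```

```text
[0.49563466 0.17158325 0.155     ] [0.48911745 0.15866275 0.292     ]
expected px for (.4915,.158): [281.28540989 190.22497119] [283.20882019 241.55500733] seen 280.3571428571429 190.35714285714286
[[291.6, 311.5], [333.0, 286.0], [232.8, 273.7]] [(297.8571428571429, 308.57142857142856), (330.7142857142857, 285.7142857142857), (236.07142857142858, 275.0)]
```

```bash
python3 - <<'E'
from h import *
a=load('top0')[0];b=load('top35')[0]
for s in (a,b):
    h=cv2.cvtColor(np.ascontiguousarray(s[195:235,380:500]),cv2.COLOR_RGB2HSV);m=(h[...,0]>100)&(h[...,0]<125)&(h[...,1]>140)
    ys,xs=np.nonzero(m);print(m.sum(),xs.mean()+380,ys.mean()+195)
from workcell import hand_in
print(hand_in())
E
```

```text
722 435.6689750692521 211.64681440443212
723 435.59612724757955 211.63485477178423
the job is handed in; nothing more can be done
None
```

The job is handed in, at about 55 s of the 210 s allowed. I swung the lamp aside and pulled the drawer out to its stop. The blue, red and green spindles then went into the three rack notch pairs. Last, I pushed the drawer shut and brought the lamp back over the rack. Nothing slipped from the grip, and no egg appeared to have been knocked aside.

**Final checks**
- **Spindles:** all three lie level in their own notch pairs in both the top and side views.
- **Drawer:** the blue front is at the same pixels as at the start, within 0.1 px, and I felt it reach its stop.
- **Lamp:** it stayed where I released it. The side view puts the knob about 3 mm from the rack's middle and the top view about 5 mm. Rougher rim readings put the shade 10 mm off (top) and 14 mm off (side), so the views disagree by about a centimetre.
- **Other things:** the cup and saucer match their starting positions. The candle and jar read within 3 mm. The stamp block was partly hidden by the lamp link and read about 13 mm off; nothing went near it, and I did not re-measure it or the brush.

**What did not go to plan**
- **Fingertips:** a touch on the table showed the closed fingertips about 21 mm behind the reported TCP, not 11 mm ahead as stated. My first grip on the handle closed on nothing, above the bar; I corrected for this afterwards.
- **Drawer backed off:** after reaching full opening it moved back about 7 mm when I let go of the handle, so it was not quite fully open while I took the eggs out.
- **Light contacts:** there was up to about 30 N at the wrist at the handle and 19 N inside the drawer. The tip touch on the table read about 41 N, from the fingertips only.

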